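# Lock a vial in the sliding-jaw stand with its captive draw screw

## Robot

A 6-joint arm with a two-finger parallel gripper is mounted at the origin on a cart in front of the work surface, level with it; the furniture and walls round the work are solid. World frame = base frame: x ahead of the robot, y to its left, z up, the work surface at z = 0. Lengths are in m, angles in rad, forces in N, time in s.
With the tool pointing down it reaches from about 0.25 to 0.8 m from the base axis. Payload 8.5 kg.
Tool frame: the origin (TCP) lies at the very end of the fingers, on their centre line; the grasp point (between the pads) lies 19 mm behind it (r.tcp_to_grasp is the distance from the TCP to the grasp point, in m); z points along the fingers, y is the direction in which the jaws open and shut (so a half turn about z gives the same grasp; the last joint's range is limited). The gripper opens to 85 mm and grips with 20 to 120 N. Pads are 22 mm wide; open, the fingers measure 114 mm over their backs; the gripper's body (76 mm by 85 mm) begins 54 mm behind the grasp point. The pads swing forward as they close: fully open they stand 13 mm farther back than shut.
Start: joints at [1.326, 0.238, -0.013, 1.319, 0, 1.571], TCP at [0.127, 0.509, 0.231] pointing down, gripper open.
Joint ranges: [-2.66, 2.66], [-1.03, 1.9], [-1.14, 1.46], [-1.82, 2.27], [-1.45, 1.34], [-3.14, 3.14]. Speed limits (rad/s): [2.22, 2.22, 2.79, 3.14, 3.14, 3.14].

## Interface

Orientations are given as a rotation vector (axis times angle).
In Python, from cell import r gives the robot as it stands. The module is installed in compiled form; this text tells all that it offers.
- The arm moves only by the tool carry_out, never from a script. Its argument "targets" is a list that holds one entry, the list of rows, each a list of 5 numbers: the shift along the tool's x, y, z in units of 25 mm (1.0 is 25 mm), then the turn about the tool's z in units of 6 degrees (1.0 is 6 degrees), then the opening in per cent of the stroke, from 0 (shut) to 100 (fully open). A call has 1 to 12 rows; each row shifts and turns the commanded pose from where the row before left it, along the tool's axes as they then stand; what a row does not reach is not made up. A row lasts 1/12 s, in which the tool goes at most 41.7 mm and 7.16 degrees, less where a joint would pass 70% of its speed; a pose out of reach is approached as far as the arm can. A call is refused whole if a number of a shift passes 1 or a number of a turn 1, either way. A call with a gripper value outside its range is refused whole. The fingers move at their own pace and stop on an object; "force" is the grip in N (left out, the last holds). Time passes only in rows, so rows that do not move let the fingers close. It gives the time, the measured TCP pose, the force and the opening at its end, in the units of the state.
- r.read_state(): the state, without advancing time (a new reading comes with each control period).
- r.grab_frame(name): name is "scene" or "top" or "wrist"; returns a dict with "frame" (480x640x3 uint8, red, green, blue), "z_map" (480x640 float32, m along the optical axis (not along the pixel's ray), 0 where there is no reading), "fovy" (degrees; the focal length in pixels is half the picture's height over the tangent of half this angle, whatever the lens; pixels are square), "cx", "cy" (the principal point, pixels), "R" (3x3) and "t" (3): a world point X has camera coordinates R X + t. Camera axes: x right, y down, z forward; pixel columns grow to the right and rows downward; lengths in m; the calibration is good to about 2 mm. A picture is of the moment at which its call begins.
- r.job_done(): hands the job in, once; it reports no verdict.
Trained networks look in a picture, given as the dict that the camera call returned (one of the last four; its "shot" number tells which), for a name from the list of things; names that differ only in an ending like _2 or _b are one class to them, and where a whole thing is asked for, a point or a joint stands for the part that bears it (a point fixed in the world has none). Each returns a list of dicts, best first, with "score" (0 to 1); they miss things now and then, are a little off and sometimes report something else, mostly with a low value. They report only what shows in the picture. A call takes as long as a camera call.
- r.outline_of(picture, name): "region" (480x640 bool, what is visible of it) and "bbox" ([centre column, centre row, width, height] in pixels, round what is visible of it).
- r.spot_point(picture, name): "pixel" ([column, row] in pixels: a listed point, or the origin of a listed thing).
The state is a dict: "time": time; "qpos": joint angles; "joint_velocities": joint speeds; "joint_torque": joint torques, N m; "ee_pos": TCP position; "tcp_rot": TCP orientation; "wrist_force": force on the tool from outside, world axes, zero at the start; "moment": the same for the moment, N m; "grip_width": finger opening in m.
Only numpy, scipy, OpenCV 4.12 (cv2) and the standard library are available. Lean on these libraries where they do the work, as an engineer would, in place of code of your own. Each camera call takes 0.05 s, during which the arm holds its last target.

## Task

Stand the large vial upright on the stand's deck in front of the V block, let go of it, and slide the jaw up to it until the detent clicks and the jaw is fully home. Then lock the jaw: pull its captive screw knob up against the spring to engage the thread and drive it clockwise, fully home to its stop. Leave the things round about where they are.

Things in the scene. Friction and masses are not known exactly. Their poses are not given: they have to be found in the camera images.
- stand: Fixed vial stand lying across in front of the robot: aluminium deck 251 x 80 mm, top 12 mm over the bench. Origin: centre of its underside; x runs along the deck from the sliding jaw toward the V block, z up. Guide strips 10 mm high over the deck edge the jaw's path and end 39 mm short of the seat. At the +x end a dark steel V block, 18 mm high over the deck, opens toward the jaw.
- seat (a point): Point on the deck top where the vial's axis is when the vial rests in the V (77.5 mm along the stand's x, 12 mm up); axes as the stand's. The 45 degree V faces lie on its +x side. A vial stood up to 15 mm short of it (toward -x) and 6 mm aside is pushed into the V by the closing jaw.
- jaw_face (a point): Middle of the 46 mm wide rubber face of the sliding jaw that meets the vial, 9.5 mm over the deck; 58 mm ahead (stand's +x) of the knob's axis. The jaw is a grey block 52 x 56 mm round the knob's axis, top 24 mm over the deck, with a nose 18 mm high carrying this face. Home, the face stands about 1 mm from a vial in the V.
- jaw (a joint): Travel of the sliding jaw along the stand's +x, m: 0 fully open, 0.090 fully home (hard stop); starts at 0 to 0.02. Friction 1.5 N. From 0.079 a sprung ball detent resists (8 to 9 N in all) until it clicks at 0.0855; then it presses the jaw home and holds it with about 7 N. The jaw may be drawn along by its knob.
- knob (a point): Centre of the screw's black ribbed round knob on the jaw: 31 mm diameter, 24 mm high, axis vertical; 66 mm over the bench when down. Below it 18 mm of 10 mm thick stem, with a 19 mm wide, 6 mm high collar at the foot. With the jaw home its axis is 79.5 mm from the vial's, along the stand's -x. A steel line on top points along the stand's +x when not turned, and turns with it.
- lift (a joint): Height of the screw over its rest, m: 0 down, 0.016 at most. A spring pushes it down: 4.5 N at 0, 9 N at 0.010, 11 N at 0.014. Pulled up 0.010 or more (0.012 is safe) it engages the thread; lower it will not turn. Turned 0.4 rad or more it stays up when let go; the thread carries it from 0.009 up to 0.0135 as it is driven home, and it may be held up to 0.002 above that.
- screw (a joint): Turn of the knob, rad, growing clockwise seen from above: 0 at the start, 3.6 fully home against its stop. Turns lightly (about 0.15 N m) once engaged and stays where it is left, so it can be driven in several grasps.
- vial: The large vial: glass, white crimp cap, 41 mm diameter, 75 mm high, 40 to 80 g; straight body to about 45 mm, narrower above. Origin: centre of its underside. Stands left of the stand between the small vial (46 mm from axis to axis) and the lead pot (54 mm), the three in one line of any direction: fingers fit only on its two free sides, across that line.
- small_vial: Bystander: a smaller vial of the same kind, 25 mm diameter, 58 mm high. Origin: centre of its underside.
- lead_pot: Bystander: dark grey lead pot, 45 mm diameter, 100 mm high. Origin: centre of its underside.
- tape: Bystander: small roll of tape lying flat beside the stand, 49 mm diameter, 12 mm high. Origin: centre of its underside.
- tube_rack: Bystander: block with tubes, 90 x 30 x 66 mm, at the back. Origin: centre of its underside.
- tin: Bystander: round tin, 59 mm diameter, 30 mm high, at the back. Origin: centre of its underside.
- bench_timer: Bystander: timer, 66 x 64 x 18 mm, at the back. Origin: centre of its underside.
- red_marker: Bystander: marker pen lying near the front edge, 125 mm long, 12 mm thick. Origin: centre of its underside.

How it is judged:
On the way, in this order (a step that is already met when the one before it is completed fails the run):
1. the large vial stands upright on the deck in front of the V block, let go of, with the jaw still open (x of vial in the frame of seat between -0.022 and 0.006 m and y of vial in the frame of seat between -0.01 and 0.01 m and z of vial in the frame of seat between -0.004 and 0.004 m and angle between vial's own z axis and vertical below 0.1 rad and contact force between the fingers and vial below 0.3 N and value of joint jaw below 0.06 m), for 0.2 s.
2. the jaw has clicked fully home, the screw still down and not turned (value of joint jaw above 0.087 m and value of joint lift below 0.007 m and value of joint screw below 0.22 rad), for 0.1 s.
3. the screw is pulled up to its thread, not yet turned, the jaw home (value of joint lift above 0.0085 m and value of joint screw below 0.35 rad and value of joint jaw above 0.0865 m).
At the end, for the whole second after the job is handed in: The large vial stands upright (0.1 rad) and at rest in the V, within 4 mm of the seat along and across the stand; the jaw has clicked home (over 0.087); the screw is up on its thread (over 0.010) and driven home (over 3.4 of 3.6 rad) (x of vial in the frame of seat between -0.004 and 0.004 m and y of vial in the frame of seat between -0.004 and 0.004 m and z of vial in the frame of seat between -0.004 and 0.004 m and angle between vial's own z axis and vertical below 0.1 rad and value of joint jaw above 0.087 m and value of joint screw above 3.4 rad and value of joint lift above 0.01 m and linear speed of vial below 0.02 m/s); the robot touches nothing.
It fails at once if a bystander is pushed more than 30 mm (distance of any of small_vial, lead_pot, tape, tube_rack, tin, bench_timer, red_marker from where it was at the start of the episode above 0.03 m).
It fails at once if the small vial, the lead pot, the tube block or the tin is tipped (angle between any of small_vial, lead_pot, tube_rack, tin's own z axis and vertical above 0.5 rad).
It fails at once if the large vial is tipped over (angle between vial's own z axis and vertical above 0.6 rad).
It also fails if it takes over 64 s, if anything falls off the work surface, if the arm or the gripper's body presses on something with over 40 N, if the wrist force passes 120 N, or if a joint passes its speed limit or range.

## Working session

There is one attempt and no reset: what is moved stays moved. The work goes in short steps, Python scripts to look and compute and a tool call to move; the robot and the scene stay as the last step left them, time stands still between calls to the robot, and variables do not carry over. Pictures are saved under pics/ and viewed, and the job is handed in when it is done.

Besides the shell and the picture viewer there is one more tool, called after ">>>" as name(argument=value, ...), one argument or row to a line, values as JSON. carry_out: Moves the arm, as the interface text tells. Its arguments: {"type":"object","properties":{"targets":{"type":"array"},"force":{"type":"number"}},"required":["targets"]}

```bash
ls; mkdir -p pics; cat > h.py <<'E'
import numpy as np, cv2
from cell import r
def foc(p): return 240/np.tan(np.radians(p["fovy"])/2)
def cam(p,X): return np.asarray(p["R"])@np.asarray(X)+np.asarray(p["t"])
def proj(p,X):
    c=cam(p,X); f=foc(p); return np.array([p["cx"]+f*c[0]/c[2],p["cy"]+f*c[1]/c[2]])
def cloud(p):
    f=foc(p); z=p["z_map"]; v,u=np.mgrid[0:480,0:640]
    C=np.stack([(u-p["cx"])/f*z,(v-p["cy"])/f*z,z],-1)
    return (C-np.asarray(p["t"]))@np.asarray(p["R"])
def ray_z(p,px,h):
    f=foc(p);R=np.asarray(p["R"]);o=-R.T@np.asarray(p["t"])
    d=R.T@np.array([(px[0]-p["cx"])/f,(px[1]-p["cy"])/f,1]); return o+d*(h-o[2])/d[2]
def save(p,n,crop=None,s=1):
    im=p["frame"][:,:,::-1]
    if crop: a,b,c,d=crop; im=im[b:d,a:c]
    if s!=1: im=cv2.resize(im,None,fx=s,fy=s,interpolation=cv2.INTER_CUBIC)
    cv2.imwrite("pics/"+n+".png",im)
E
python3 - <<'E'
from h import *
s=r.read_state(); print(s)
print(r.tcp_to_grasp)
for n in ["scene","top"]:
    p=r.grab_frame(n); save(p,n+"0")
    print(n,p["fovy"],p["cx"],p["cy"],-np.array(p["R"]).T@p["t"])
    P=cloud(p)
    for k in ["vial","small_vial","lead_pot","stand","jaw","knob","tape"]:
        o=r.outline_of(p,k); 
        if o:
            m=o[0]["region"]; q=P[m&(p["z_map"]>0)]; print(k,o[0]["score"],o[0]["bbox"],q.min(0).round(3) if len(q) else 0,q.max(0).round(3) if len(q) else 0)
    for k,h in [("vial",0),("small_vial",0),("lead_pot",0),("stand",0),("seat",.012),("jaw_face",.0215),("knob",.066)]:
        o=r.spot_point(p,k)
        for x in o[:2]: print(k,x["score"],x["pixel"],ray_z(p,x["pixel"],h).round(4))
E
```

```text
pics
{'time': 0.0, 'qpos': array([ 1.32598173e+00,  2.38778127e-01, -1.42704479e-02,  1.31919013e+00,
       -2.30836826e-06,  1.57078922e+00]), 'joint_velocities': array([-1.21186824e-03,  2.01083215e-05,  1.43173780e-04, -2.47292252e-04,
        6.20076864e-04, -1.96078831e-03]), 'joint_torque': array([ 1.63798115e-03, -5.38773680e+01,  3.46450675e+01,  1.82224461e-02,
        9.58425147e-06,  5.64506948e-06]), 'ee_pos': array([0.12714651, 0.50893797, 0.23067271]), 'tcp_rot': array([-3.83561856e-01, -3.11791396e+00,  2.24905321e-03]), 'wrist_force': array([0.0778698 , 1.09010094, 0.04076553]), 'moment': array([ 0.04104854, -0.01948875, -0.00702049]), 'grip_width': 0.08518499944971522}
0.0187
scene 55.66764305401705 316.7145174396472 237.41651941619466 [-0.09078716 -0.46738425  0.42636084]
vial 0.68 [405.0, 294.5, 65.7, 50.0] [ 0.457 -0.241 -0.   ] [ 0.61 -0.14  0.08]
small_vial 0.69 [279.1, 226.6, 10.9, 27.2] [0.566 0.143 0.   ] [0.649 0.233 0.058]
lead_pot 0.82 [235.1, 222.1, 21.6, 55.1] [ 0.466  0.174 -0.   ] [0.609 0.295 0.101]
stand 0.61 [374.5, 298.5, 156.8, 79.7] [ 0.432 -0.2
[... 1195 characters left out ...]
4 -0.154  0.083]
knob 0.86 [433.4, 245.1, 24.1, 19.3] [ 0.476 -0.247  0.01 ] [ 0.507 -0.198  0.083]
tape 0.56 [396.9, 210.9, 27.3, 26.9] [ 0.534 -0.184 -0.001] [ 0.583 -0.135  0.017]
vial 0.97 [202.8, 224.7] [0.5388 0.181  0.    ]
vial 0.19 [340.6, 256.8] [ 0.4785 -0.0639  0.    ]
small_vial 0.47 [214.2, 200.6] [0.5822 0.161  0.    ]
small_vial 0.34 [191.6, 252.0] [0.4903 0.2003 0.    ]
lead_pot 0.95 [192.8, 250.3] [0.4933 0.1982 0.    ]
stand 0.79 [384.3, 253.6] [ 0.4832 -0.1426  0.    ]
seat 0.8 [337.0, 256.7] [ 0.4778 -0.0566  0.012 ]
jaw_face 0.68 [393.5, 250.4] [ 0.4869 -0.1557  0.0215]
knob 0.79 [431.3, 247.0] [ 0.488  -0.2124  0.066 ]
knob 0.34 [382.7, 251.8] [ 0.4809 -0.1299  0.066 ]
```

```bash
python3 - <<'E'
from h import *
p=r.grab_frame("top"); save(p,"t1",(150,150,500,340),2.2)
P=cloud(p); z=P[...,2]
def sel(m,n):
    q=P[m&(p["z_map"]>0)]; print(n,len(q),q.mean(0).round(4),q.min(0).round(4),q.max(0).round(4)); return q
X,Y=P[...,0],P[...,1]
print("rect", end=" ")
d=sel((z>.007)&(z<.017)&(X>.42)&(X<.55)&(Y>-.29)&(Y<0.02),"deck")
print(cv2.minAreaRect(d[:,:2].astype(np.float32)))
k=sel((z>.07)&(X>.42)&(X<.55)&(Y>-.29)&(Y<-.1),"knobtop"); print(cv2.minEnclosingCircle(k[:,:2].astype(np.float32)))
v=sel((z>.068)&(z<.085)&(abs(X-.54)<.03)&(abs(Y-.18)<.03),"cap"); print(cv2.minEnclosingCircle(v[:,:2].astype(np.float32)))
v=sel((z>.045)&(z<.07)&(abs(X-.582)<.02)&(abs(Y-.16)<.025),"small");print(cv2.minEnclosingCircle(v[:,:2].astype(np.float32)))
v=sel((z>.09)&(z<.115)&(abs(X-.49)<.04)&(abs(Y-.2)<.04),"pot");print(cv2.minEnclosingCircle(v[:,:2].astype(np.float32)))
v=sel((z>.027)&(z<.036)&(X>.42)&(X<.55)&(Y>-.09)&(Y<.02),"V");print(cv2.minAreaRect(v[:,:2].astype(np.float32)))
v=sel((z>.0325)&(z<.042)&(X>.42)&(X<.55)&(Y<-.12)&(Y>-.28),"jawtop");print(cv2.minAreaRect(v[:,:2].astype(np.float32)))
E
```

```text
rect deck 3678 [ 0.4852 -0.1275  0.0119] [ 0.4352 -0.27    0.007 ] [ 0.5499 -0.0146  0.017 ]
((0.49744153022766113, -0.14117804169654846), (0.10462769120931625, 0.2514820098876953), 5.28598165512085)
knobtop 265 [ 0.4914 -0.2131  0.0773] [ 0.4769 -0.2293  0.07  ] [ 0.5073 -0.1979  0.0819]
((0.491467148065567, -0.21386118233203888), 0.016072124242782593)
cap 218 [0.5406 0.175  0.0747] [0.5281 0.1624 0.0682] [0.5534 0.1882 0.0798]
((0.5409737825393677, 0.17535482347011566), 0.013678332790732384)
small 94 [0.5813 0.1543 0.0559] [0.573  0.1461 0.0453] [0.5901 0.1632 0.0628]
((0.5818523168563843, 0.1553228348493576), 0.009276408702135086)
pot 648 [0.4912 0.1966 0.0987] [0.4691 0.1742 0.0904] [0.5141 0.2196 0.1038]
((0.491498738527298, 0.1969536542892456), 0.022927680984139442)
V 601 [ 0.4752 -0.034   0.0301] [ 0.4399 -0.06    0.027 ] [ 0.5096 -0.0175  0.0353]
((0.4756249785423279, -0.03851158916950226), (0.06978309899568558, 0.03918512165546417), 4.752216339111328)
jawtop 642 [ 0.4899 -0.2085  0.0359] [ 0.4631 -0.2417  0.0325] [ 0.5208 -0.1566  0.0418]
((0.49037885665893555, -0.19833403825759888), (0.05589232221245766, 0.08307921141386032), 5.186325550079346)
```

View pics/scene0.png

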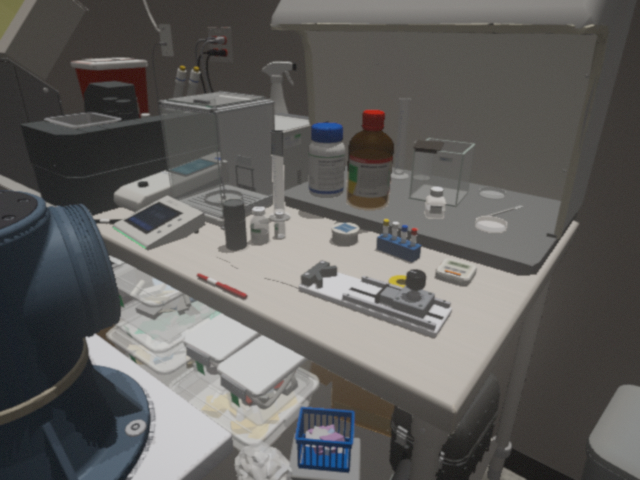

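View pics/t1.png

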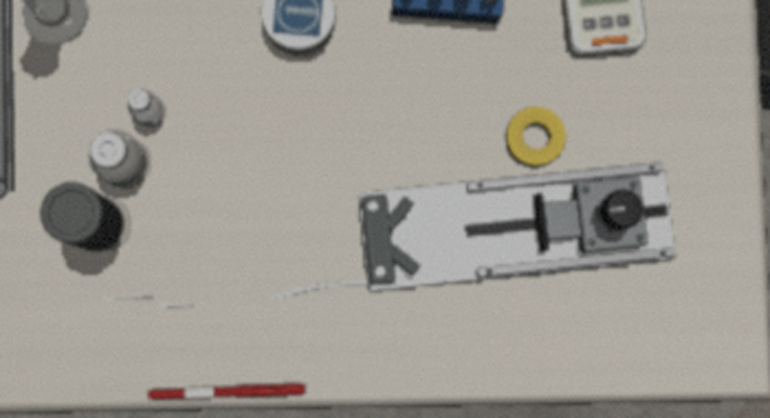

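The scene view shows the V block at about (320,272) and the jaw with its knob at (415,280). The vials and pot are at (235–280,225). In the top view, the stand's +x runs along world +y with about 5° of tilt. Next I refine the stand pose.

```bash
python3 - <<'E'
from h import *
for n in ["top","scene"]:
    p=r.grab_frame(n)
    P=cloud(p); X,Y,z=P[...,0],P[...,1],P[...,2]; ok=p["z_map"]>0
    a=np.radians(95.0); ex=np.array([np.cos(a),np.sin(a)])
    hi=ok&(z>.006)&(z<.04)&(X>.41)&(X<.545)&(Y>-.29)&(Y<0.02)&~((np.hypot(X-.558,Y+.159)<.03))
    m=cv2.morphologyEx(hi.astype(np.uint8),cv2.MORPH_OPEN,np.ones((3,3)))>0
    nc,lab,st,ce=cv2.connectedComponentsWithStats(m.astype(np.uint8)); k=1+st[1:,4].argmax()
    q=P[lab==k][:,:2].astype(np.float32); R=cv2.minAreaRect(q); print(n,"stand rect",R, st[k])
    if n=="top":
        v=ok&(z>.026)&(z<.034)&(X>.42)&(X<.53)&(Y>-.085)&(Y<.01)
        q=P[v][:,:2]; print("V",cv2.minAreaRect(q.astype(np.float32)))
        c=np.array(R[0]); y=np.array([-ex[1],ex[0]])
        print("seat from stand",c+.0775*ex)
    for k,h,x0 in [("seat",.012,0),("jaw_face",.0215,0),("knob",.066,0),("stand",0,0)]:
        o=r.spot_point(p,k); 
        if o: print(k,o[0]["score"],ray_z(p,o[0]["pixel"],h).round(4))
p=r.grab_frame("wrist"); save(p,"w0")
E
```

```text
top stand rect ((0.4853179156780243, -0.1420149952173233), (0.08021988719701767, 0.2507457733154297), 5.250033855438232) [ 313  224  144   58 5945]
V ((0.4756467044353485, -0.038628704845905304), (0.06935346871614456, 0.03937773033976555), 4.88137674331665)
seat from stand [ 0.47856335 -0.06480991]
seat 0.92 [ 0.4825 -0.0613  0.012 ]
jaw_face 0.87 [ 0.4879 -0.161   0.0215]
knob 0.67 [ 0.4907 -0.213   0.066 ]
stand 0.79 [ 0.4836 -0.1438  0.    ]
scene stand rect ((0.48276227712631226, -0.14114730060100555), (0.08164926618337631, 0.250571608543396), 5.230532169342041) [ 298  261  154   74 4877]
seat 0.68 [ 0.4828 -0.0611  0.012 ]
jaw_face 0.56 [ 0.4779 -0.1619  0.0215]
knob 0.62 [ 0.5028 -0.2077  0.066 ]
stand 0.81 [ 0.4847 -0.1339  0.    ]
```

View pics/w0.png

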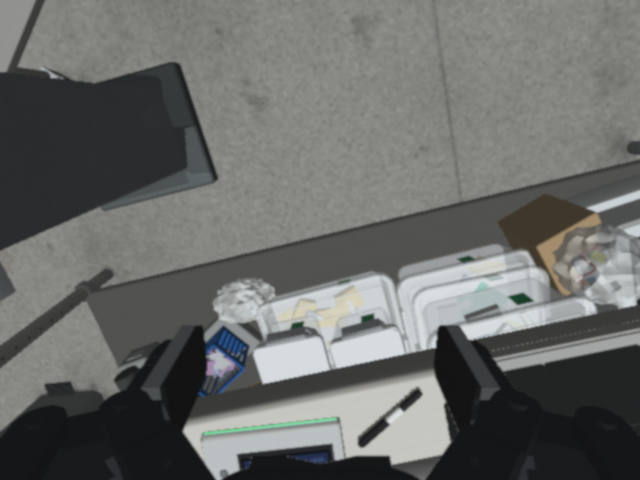

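View pics/top0.png

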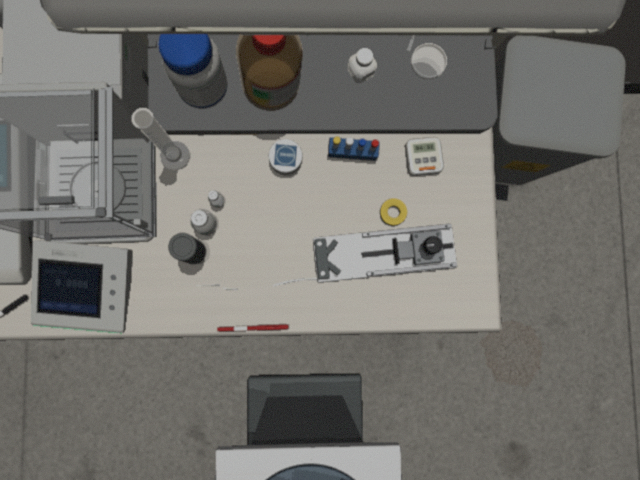

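```bash
cat >> h.py <<'E'
from scipy.spatial.transform import Rotation as Ro
EX=np.array([-np.sin(np.radians(5.24)),np.cos(np.radians(5.24)),0]); EY=np.array([-EX[1],EX[0],0]); SC=np.array([.4853,-.1420,0])
def st(s=None):
    s=s or r.read_state(); R=Ro.from_rotvec(s["tcp_rot"]).as_matrix()
    print("t",round(s["time"],2),"pos",s["ee_pos"].round(4),"yangle",round(np.degrees(np.arctan2(R[1,1],R[0,1])),2),"tilt",np.degrees(np.arccos(-R[2,2])).round(2),"w",round(s["grip_width"],4),"F",s["wrist_force"].round(2),"M",s["moment"].round(2),"q",s["qpos"].round(3))
    return s["ee_pos"],R
def plan(pos,R,goal,yang=None):
    d=R.T@(np.asarray(goal)-pos)
    print("shift units tool xyz",(d/.025).round(2),"rows>=",np.ceil(abs(d/.025).max()))
    if yang is not None:
        y=np.degrees(np.arctan2(R[1,1],R[0,1])); print("turn(6deg units, + = cw from above)",((y-yang)/6).round(2))
E
python3 - <<'E'
from h import *
p=r.grab_frame("top"); P=cloud(p); ok=p["z_map"]>0
m=ok&(P[...,2]>.02)
H={}
for x in np.arange(.2,.8,.05):
    print(round(x,2),[ (round(float(P[m&(abs(P[...,0]-x)<.025)&(abs(P[...,1]-y)<.025)][:,2].max()),2) if (m&(abs(P[...,0]-x)<.025)&(abs(P[...,1]-y)<.025)).any() else 0) for y in np.arange(.45,-.36,-.05)])
pos,R=st(); 
plan(pos,R,[.5405,.1744,.2],65.2)
E
```

```text
0.2 [0, 0, 0, 0, 0, 0, 0, 0, 0, 0, 0, 0, 0, 0, 0, 0, 0]
0.25 [0, 0, 0, 0, 0, 0, 0, 0, 0, 0, 0, 0, 0, 0, 0, 0, 0]
0.3 [0, 0, 0, 0, 0, 0, 0, 0, 0, 0, 0, 0, 0, 0, 0, 0, 0]
0.35 [0.02, 0.02, 0.03, 0.03, 0, 0, 0, 0, 0, 0, 0, 0, 0, 0, 0, 0, 0]
0.4 [0.04, 0.04, 0.04, 0.04, 0, 0, 0, 0, 0, 0, 0, 0, 0, 0, 0, 0, 0]
0.45 [0.07, 0.05, 0.05, 0.05, 0, 0.1, 0, 0, 0, 0.03, 0.04, 0.02, 0.03, 0.04, 0.04, 0, 0]
0.5 [0.21, 0.28, 0.28, 0.28, 0.28, 0.1, 0.1, 0, 0, 0.04, 0.03, 0.03, 0.03, 0.08, 0.08, 0, 0]
0.55 [0.19, 0.28, 0.29, 0.29, 0.28, 0.08, 0.08, 0, 0, 0, 0, 0, 0, 0.02, 0.03, 0, 0]
0.6 [0, 0.28, 0.28, 0.28, 0.28, 0, 0.06, 0, 0, 0, 0, 0, 0, 0, 0, 0, 0]
0.65 [0, 0.28, 0.28, 0.28, 0.28, 0.21, 0, 0, 0.03, 0.03, 0.07, 0.07, 0.07, 0.02, 0.02, 0, 0]
0.7 [0.2, 0.28, 0.28, 0.44, 0.46, 0.46, 0.46, 0.46, 0.46, 0.46, 0.46, 0.46, 0.46, 0.46, 0.46, 0.46, 0.46]
0.75 [0.2, 0.2, 0.2, 0.2, 0.2, 0.22, 0.22, 0.22, 0.26, 0.21, 0.05, 0.05, 0.05, 0.05, 0.05, 0.05, 0.05]
0.8 [0.2, 0.2, 0.2, 0.2, 0.2, 0.22, 0.22, 0.22, 0.21, 0.21, 0.05, 0.11, 0.06, 0.06, 0.06, 0.05, 0.05]
t 2.15 pos [0.1272 0.5093 0.2313] yangle 75.97 tilt 0.0 w 0.0856 F [ 0.07 -0.23 -0.13] M [-0.01  0.04  0.05] q [ 1.326  0.238 -0.013  1.319  0.     1.571]
shift units tool xyz [-19.28  -8.99   1.25] rows>= 20.0
turn(6deg units, + = cw from above) 1.8
```

>>> carry_out(
  targets=[
    [[-0.5, -0.4, 0, 0, 100], [-1, -0.78, 0, 0, 100], [-1, -0.78, 0, 0, 100], [-1, -0.78, 0, 0, 100], [-1, -0.78, 0, 0, 100], [-1, -0.78, 0, 0, 100], [-1, -0.78, 0, 0, 100], [-1, -0.78, 0, 0, 100], [-1, -0.78, 0, 0, 100], [-1, -0.78, 0, 0, 100], [-1, -0.78, 0, 0, 100], [-1, -0.78, 0, 0, 100]],
  ],
  force=60,
)

```text
time: 3.15
ee_pos: [0.3523, 0.2198, 0.2315]
tcp_rot: [0.384, 3.118, 0.0]
wrist_force: [1.6, -0.0, -0.4]
grip_width: 0.0854
```

>>> carry_out(
  targets=[
    [[-1, -0.78, 0, 0, 100], [-1, -0.78, 0, 0, 100], [-0.5, -0.5, 0, 0, 100], [0, 0, 0, 0.9, 100], [0, 0, 0, 0.9, 100], [0, 0, 0, 0, 100]],
  ],
)

```text
time: 3.65
ee_pos: [0.3998, 0.1556, 0.2313]
tcp_rot: [-0.684, -3.066, 0.0]
wrist_force: [-0.7, -0.2, -0.4]
grip_width: 0.0854
```

```bash
python3 - <<'E'
from h import *
pos,R=st(); 
print(R.round(3))
plan(pos,R,[.5405,.1744,.15],65.2)
p=r.grab_frame("wrist"); save(p,"w1"); print(-np.array(p["R"]).T@p["t"],R.T@(-np.array(p["R"]).T@p["t"]-pos))
E
```

```text
t 3.65 pos [0.3998 0.1556 0.2313] yangle 64.85 tilt 0.02 w 0.0854 F [-0.66 -0.25 -0.41] M [ 0.01 -0.01 -0.04] q [ 0.371  0.074 -0.215  1.282 -0.     0.81 ]
[[-0.905  0.425 -0.   ]
 [ 0.425  0.905 -0.   ]
 [ 0.    -0.    -1.   ]]
shift units tool xyz [-4.77  3.07  3.25] rows>= 5.0
turn(6deg units, + = cw from above) -0.06
[0.32299832 0.19095622 0.37412274] [ 0.08455276 -0.00070151 -0.14282971]
```

View pics/w1.png

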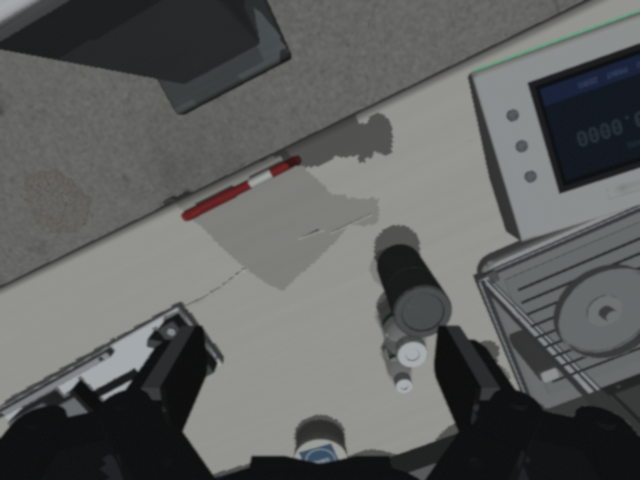

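The wrist view shows the pot top at (422,310), the large vial's cap at (412,353) and the small vial's cap at (403,385). I'll cross-check these positions with the wrist depth map.

```bash
python3 - <<'E'
from h import *
p=r.grab_frame("wrist"); P=cloud(p); X,Y,z=P[...,0],P[...,1],P[...,2]; ok=p["z_map"]>0
for n,c,lo,hi,rad in [("cap",(.5405,.1744),.068,.085,.025),("small",(.5818,.1553),.05,.066,.02),("pot",(.4915,.197),.093,.11,.035)]:
    q=P[ok&(z>lo)&(z<hi)&(np.hypot(X-c[0],Y-c[1])<rad)]
    print(n,len(q),cv2.minEnclosingCircle(q[:,:2].astype(np.float32)),q.mean(0).round(4))
E
```

```text
cap 754 ((0.5382937788963318, 0.1777961552143097), 0.013742564246058464) [0.5364 0.1782 0.0745]
small 285 ((0.5798715353012085, 0.15792377293109894), 0.009121585637331009) [0.5778 0.1581 0.0566]
pot 2540 ((0.4892209470272064, 0.1996556967496872), 0.023074200376868248) [0.4869 0.1996 0.0991]
```

>>> carry_out(
  targets=[
    [[-0.6, 0.4, 0, 0, 100], [-0.82, 0.55, 0.5, 0, 100], [-0.82, 0.55, 0.5, 0, 100], [-0.82, 0.55, 0.75, 0, 100], [-0.82, 0.55, 0.75, 0, 100], [-0.82, 0.54, 0.75, 0, 100], [0, 0, 0.4, 0, 100], [0, 0, 0, 0, 100], [0, 0, 0, 0, 100]],
  ],
)

```text
time: 4.5
ee_pos: [0.5383, 0.1785, 0.1397]
tcp_rot: [-0.672, -3.067, 0.002]
wrist_force: [0.6, -0.1, 0.4]
grip_width: 0.0855
```

```bash
python3 - <<'E'
from h import *
pos,R=st()
p=r.grab_frame("wrist"); save(p,"w2"); P=cloud(p); X,Y,z=P[...,0],P[...,1],P[...,2]; ok=p["z_map"]>0
for n,c,lo,hi,rad in [("cap",(.5405,.1744),.068,.085,.025),("small",(.5818,.1553),.05,.066,.02),("pot",(.4915,.197),.093,.11,.035)]:
    q=P[ok&(z>lo)&(z<hi)&(np.hypot(X-c[0],Y-c[1])<rad)]
    if len(q): print(n,len(q),cv2.minEnclosingCircle(q[:,:2].astype(np.float32)),q.mean(0).round(4))
E
```

```text
t 4.5 pos [0.5383 0.1785 0.1397] yangle 65.29 tilt 0.13 w 0.0855 F [ 0.59 -0.13  0.41] M [ 0.06  0.03 -0.02] q [ 0.32   0.355 -0.086  1.132 -0.     0.751]
cap 1800 ((0.5385630130767822, 0.17800644040107727), 0.01381881907582283) [0.5374 0.1785 0.0748]
small 590 ((0.5795126557350159, 0.15809157490730286), 0.008396274410188198) [0.5783 0.1585 0.057 ]
pot 7558 ((0.4893389344215393, 0.19946134090423584), 0.02267119102180004) [0.4884 0.1998 0.0994]
```

View pics/w2.png

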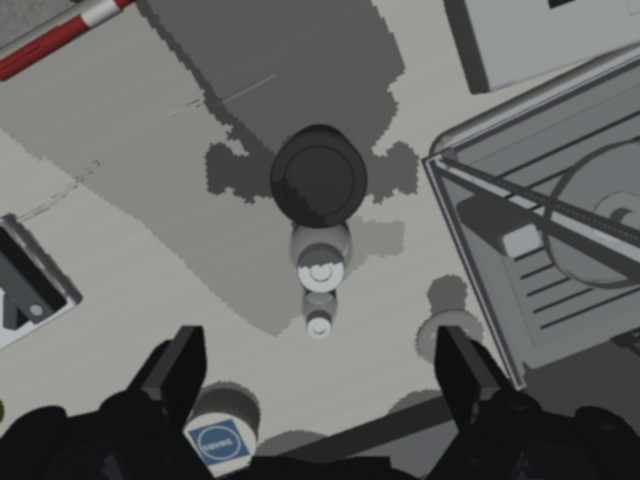

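The wrist view shows the vial cap at (321,270), centred between the fingers (about 200–440). The pot is at (320,177) and the small vial at (318,325). I'll descend and grip.

>>> carry_out(
  targets=[
    [[-0.1, 0, 0.6, 0, 100], [0, 0, 0.8, 0, 100], [0, 0, 0.8, 0, 100], [0, 0, 0.8, 0, 100], [0, 0, 0.8, 0, 100], [0, 0, 0.5, 0, 100], [0, 0, 0, 0, 100]],
  ],
  force=30,
)

```text
time: 5.13
ee_pos: [0.54, 0.1773, 0.0318]
tcp_rot: [-0.673, -3.067, 0.002]
wrist_force: [-0.3, 0.1, -0.5]
grip_width: 0.0854
```

```bash
python3 - <<'E'
from h import *
pos,R=st()
p=r.grab_frame("wrist"); save(p,"w3")
E
```

```text
t 5.13 pos [0.54   0.1773 0.0318] yangle 65.25 tilt 0.12 w 0.0854 F [-0.29  0.15 -0.54] M [-0.04 -0.02 -0.02] q [ 0.317  0.449 -0.243  0.881 -0.     0.749]
```

View pics/w3.png

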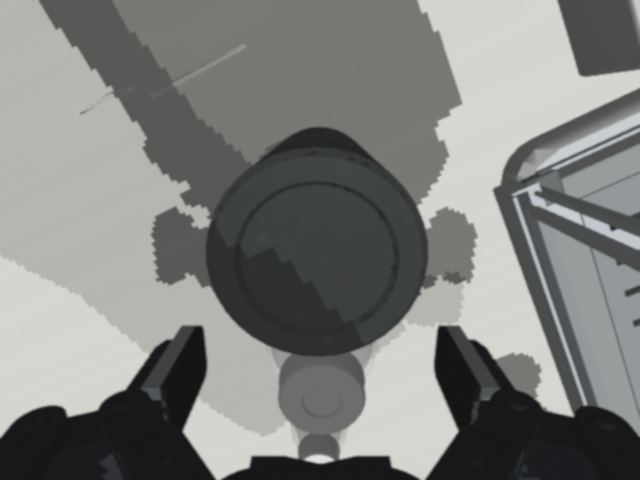

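The vial's cap at (321,400) lies midway between the fingers (205 and 437) and nothing is touching. I'll close on it.

>>> carry_out(
  targets=[
    [[0, 0, 0, 0, 60], [0, 0, 0, 0, 60], [0, 0, 0, 0, 45], [0, 0, 0, 0, 40], [0, 0, 0, 0, 35], [0, 0, 0, 0, 30], [0, 0, 0, 0, 30], [0, 0, 0, 0, 30]],
  ],
  force=30,
)

```text
time: 5.85
ee_pos: [0.5424, 0.1777, 0.0339]
tcp_rot: [0.675, 3.067, 0.001]
wrist_force: [-1.7, -0.1, 9.1]
grip_width: 0.0381
```

```bash
python3 - <<'E'
from h import *
pos,R=st()
p=r.grab_frame("wrist"); save(p,"w4")
E
```

```text
t 5.85 pos [0.5424 0.1777 0.0339] yangle 65.18 tilt 0.1 w 0.0381 F [-1.68 -0.12  9.11] M [-0.08  0.32  0.03] q [ 0.317  0.447 -0.239  0.883 -0.     0.75 ]
```

View pics/w4.png

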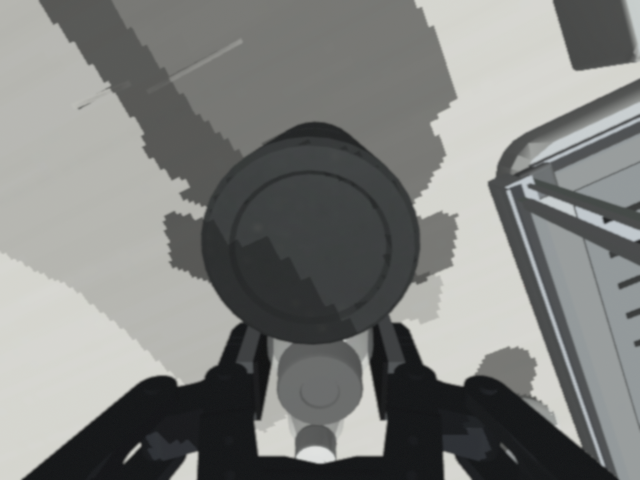

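```bash
python3 - <<'E'
from h import *
st()
p=r.grab_frame("scene"); save(p,"s4",(180,130,340,270),5)
st()
E
```

```text
t 5.9 pos [0.5423 0.1777 0.0339] yangle 65.18 tilt 0.1 w 0.0383 F [-1.59 -0.11  9.13] M [-0.2   0.46 -0.02] q [ 0.317  0.447 -0.239  0.883 -0.     0.75 ]
t 5.95 pos [0.5423 0.1777 0.0339] yangle 65.18 tilt 0.1 w 0.0379 F [-2.27 -0.42  8.13] M [-0.16  0.4   0.02] q [ 0.317  0.447 -0.239  0.883 -0.     0.75 ]
```

View pics/s4.png

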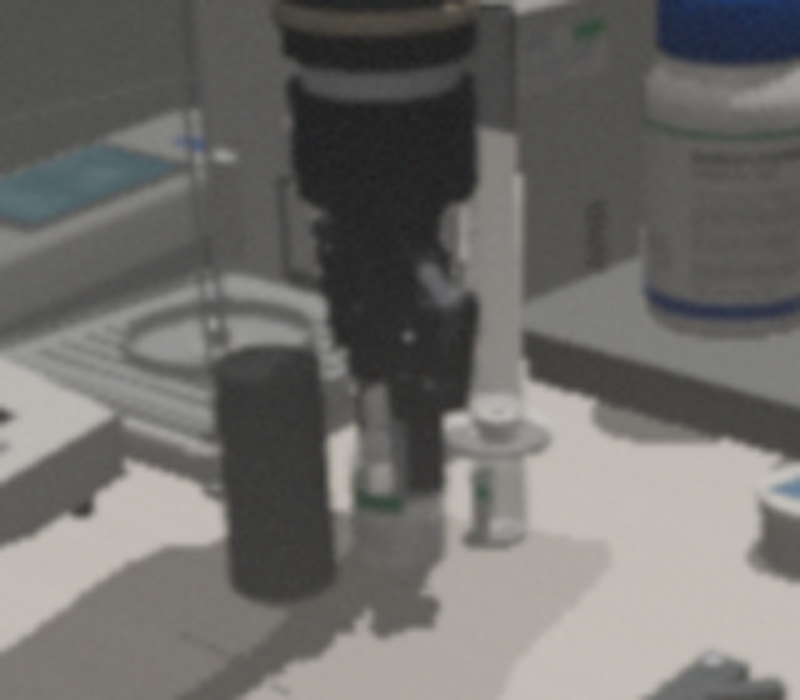

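The vial is between the pads, with the finger tips about 33 mm above the bench. The tool is pressed upward with 9 N, probably because the pads swing forward as they close. I'll do a small test lift.

>>> carry_out(
  targets=[
    [[0, 0, -0.2, 0, 30], [0, 0, -0.3, 0, 30], [0, 0, -0.3, 0, 30], [0, 0, 0, 0, 30], [0, 0, 0, 0, 30]],
  ],
  force=40,
)

```text
time: 6.37
ee_pos: [0.5423, 0.1777, 0.0533]
tcp_rot: [0.675, 3.067, 0.001]
wrist_force: [-0.6, -0.1, -0.2]
grip_width: 0.0378
```

```bash
python3 - <<'E'
from h import *
st()
p=r.grab_frame("scene"); save(p,"s5",(180,130,340,270),5)
p=r.grab_frame("wrist"); save(p,"w5")
E
```

```text
t 6.37 pos [0.5423 0.1777 0.0533] yangle 65.17 tilt 0.08 w 0.0378 F [-0.61 -0.11 -0.17] M [-0.08  0.04  0.01] q [ 0.317  0.428 -0.213  0.928 -0.     0.75 ]
```

View pics/s5.png

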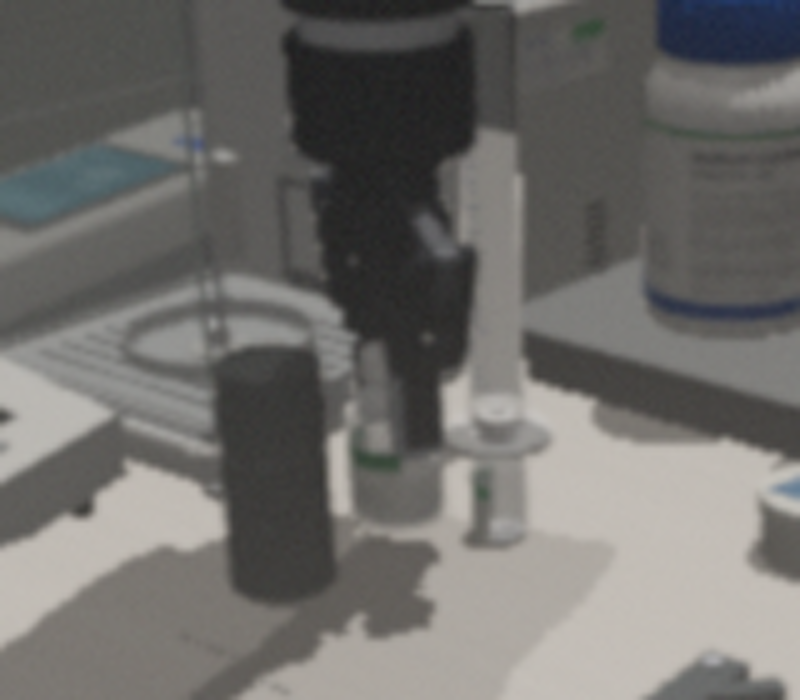

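View pics/w5.png

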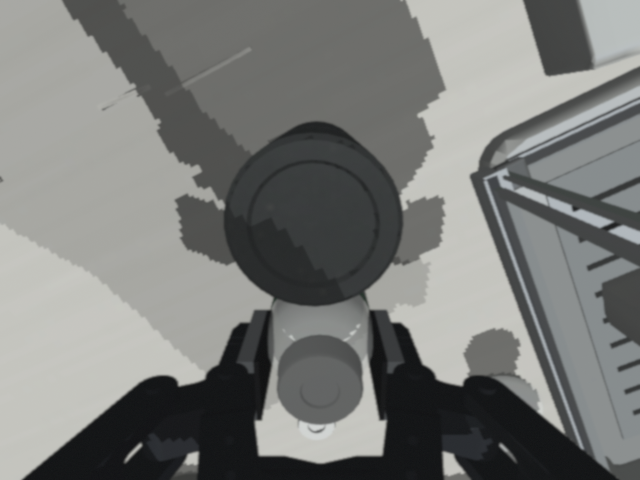

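```bash
python3 - <<'E'
from h import *
pos,R=st()
for n in ["wrist","top"]:
    p=r.grab_frame(n); P=cloud(p); X,Y,z=P[...,0],P[...,1],P[...,2]; ok=p["z_map"]>0
    L=(P-pos)@R
    m=ok&(abs(L[...,0])<.03)&(abs(L[...,1])<.0165)&(L[...,2]<-.03)&(L[...,2]>-.055)
    q=L[m]
    if len(q): print(n,len(q),q.min(0).round(4),q.max(0).round(4),np.median(q,0).round(4),cv2.minEnclosingCircle(q[:,:2].astype(np.float32)))
    o=r.outline_of(p,"vial")
    if o: 
        q=L[o[0]["region"]&ok]; print("outl",o[0]["score"],o[0]["bbox"],q.min(0).round(4),q.max(0).round(4))
E
```

```text
t 6.47 pos [0.5417 0.1775 0.0525] yangle 65.17 tilt 0.01 w 0.038 F [-1.14 -0.07 -0.75] M [-0.05  0.   -0.02] q [ 0.317  0.429 -0.214  0.928 -0.     0.75 ]
wrist 6329 [-0.0104 -0.0144 -0.0432] [ 0.0178  0.0131 -0.0303] [ 0.0071 -0.0007 -0.0409] ((0.0037662566173821688, -0.0011293524876236916), 0.014342959970235825)
outl 0.85 [318.9, 358.5, 101.7, 129.3] [-0.0927 -0.0271 -0.0477] [0.0358 0.0244 0.0532]
```

The vial is lifted about 19 mm and upright, with its axis about 3.8 mm toward tool +x. I'll raise it and carry it over to the stand.

>>> carry_out(
  targets=[
    [[0, 0, -0.5, 0, 30], [0, 0, -0.9, 0, 30], [0, 0, -0.9, 0, 30], [0, 0, -0.9, 0, 30], [0, -0.4, -0.5, 0, 30], [-0.2, -0.8, -0.2, 0, 30], [-0.2, -0.9, 0, 0, 30], [-0.2, -0.9, 0, 0, 30], [-0.2, -0.9, 0, 0, 30], [-0.2, -0.9, 0, 0, 30], [-0.2, -0.9, 0, 0, 30], [-0.2, -0.9, 0, 0, 30]],
  ],
)

```text
time: 7.67
ee_pos: [0.5031, 0.0116, 0.1496]
tcp_rot: [-0.675, -3.067, 0.001]
wrist_force: [-0.1, 0.7, -0.3]
grip_width: 0.0376
```

>>> carry_out(
  targets=[
    [[-0.2, -0.9, 0, 0, 30], [-0.2, -0.9, 0, 0, 30], [-0.1, -0.9, 0, 0, 30], [0, -0.5, 0, -0.5, 30], [0, 0, 0, -0.9, 30], [0, 0, 0, -0.9, 30], [0, 0, 0, -0.9, 30], [0, 0, 0, -0.9, 30], [0, 0, 0, -0.9, 30], [0, 0, 0, 0, 30], [0, 0, 0, 0, 30]],
  ],
)

```text
time: 8.58
ee_pos: [0.4814, -0.065, 0.1497]
tcp_rot: [0.137, -3.138, 0.0]
wrist_force: [0.5, -0.1, -0.5]
grip_width: 0.0375
```

```bash
python3 - <<'E'
from h import *
pos,R=st()
plan(pos,R,[.4782,-.0648,.15],95.24)
p=r.grab_frame("wrist"); save(p,"w6"); np.savez("w6.npz",**{k:p[k] for k in ["frame","z_map","fovy","cx","cy","R","t"]},pos=pos,T=R)
E
```

```text
t 8.58 pos [ 0.4814 -0.065   0.1497] yangle 95.0 tilt 0.04 w 0.0375 F [ 0.46 -0.08 -0.51] M [ 0.04 -0.   -0.01] q [-0.134  0.215 -0.26   1.097 -0.    -0.221]
shift units tool xyz [ 0.13  0.02 -0.01] rows>= 1.0
turn(6deg units, + = cw from above) -0.04
```

View pics/w6.png

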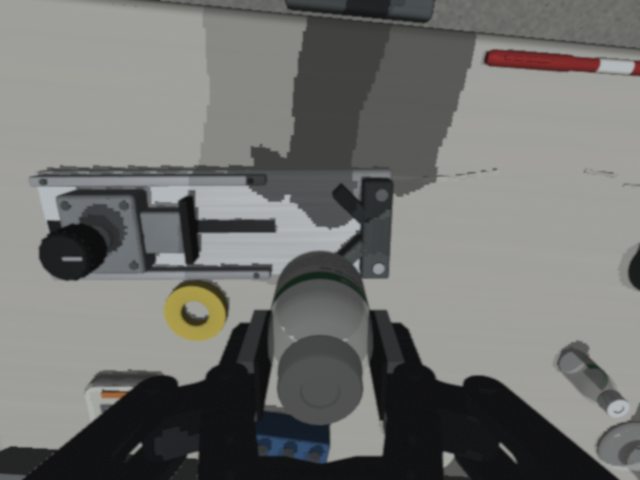

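The wrist view shows the knob at (70,250), the V block at (370,225) and the held vial at (320,350). Next I measure the stand in this frame.

```bash
python3 - <<'E'
from h import *
p=dict(np.load("w6.npz")); P=cloud(p); X,Y,z=P[...,0],P[...,1],P[...,2]; ok=p["z_map"]>0
vis=ok&(p["z_map"]>.18)
hi=vis&(z>.006)&(z<.04)&(X>.41)&(X<.545)&(Y>-.30)&(Y<0.03)&~((np.hypot(X-.558,Y+.159)<.03))
m=cv2.morphologyEx(hi.astype(np.uint8),cv2.MORPH_OPEN,np.ones((3,3)))
nc,lab,stt,ce=cv2.connectedComponentsWithStats(m); k=1+stt[1:,4].argmax()
q=P[lab==k][:,:2].astype(np.float32); print("stand",cv2.minAreaRect(q),len(q))
q=P[vis&(z>.073)&(z<.083)&(X>.44)&(X<.54)&(Y<-.16)&(Y>-.27)]; print("knob",len(q),cv2.minEnclosingCircle(q[:,:2].astype(np.float32)),q.mean(0))
v=vis&(z>.026)&(z<.034)&(X>.42)&(X<.53)&(Y>-.085)&(Y<.01)
q=P[v]; print("V",cv2.minAreaRect(q[:,:2].astype(np.float32)))
L=(P-p["pos"])@p["T"]
m=ok&(abs(L[...,0])<.03)&(abs(L[...,1])<.0165)&(L[...,2]<-.03)&(L[...,2]>-.055)
q=L[m]; print("cap",cv2.minEnclosingCircle(q[:,:2].astype(np.float32)),q.min(0),np.percentile(q,5,axis=0))
E
```

```text
stand ((0.48250383138656616, -0.14002056419849396), (0.07921934872865677, 0.2511998116970062), 5.275403022766113) 33328
knob 2157 ((0.48982569575309753, -0.21122682094573975), 0.015992606058716774) [ 0.48827815 -0.20969427  0.07760631]
V ((0.47323673963546753, -0.03660280257463455), (0.06985728442668915, 0.040265824645757675), 5.595056533813477)
cap ((0.004320473410189152, 0.00016925411182455719), 0.014443336054682732) [-0.01000086 -0.01367493 -0.04364069] [-0.00582434 -0.01092472 -0.04212165]
```

>>> carry_out(
  targets=[
    [[0.06, -0.13, 0, 0, 30], [0, 0, 0.5, 0, 30], [0, 0, 0.9, 0, 30], [0, 0, 0.9, 0, 30], [0, 0, 0.8, 0, 30], [0, 0, 0.5, 0, 30], [0, 0, 0.3, 0, 30], [0, 0, 0.16, 0, 30], [0, 0, 0, 0, 30], [0, 0, 0, 0, 30]],
  ],
)

```text
time: 9.47
ee_pos: [0.4812, -0.0682, 0.0491]
tcp_rot: [-0.141, 3.138, -0.0]
wrist_force: [0.1, 0.0, -0.3]
grip_width: 0.0375
```

```bash
python3 - <<'E'
from h import *
pos,R=st()
plan(pos,R,[.4782,-.0648,.0455],95.24)
p=r.grab_frame("scene"); save(p,"s6",(270,190,430,310),5)
p=r.grab_frame("wrist"); save(p,"w7")
E
```

```text
t 9.47 pos [ 0.4812 -0.0682  0.0491] yangle 95.15 tilt 0.04 w 0.0375 F [ 0.11  0.02 -0.3 ] M [ 0.03 -0.01  0.03] q [-0.141  0.309 -0.422  0.84  -0.    -0.231]
shift units tool xyz [0.11 0.15 0.14] rows>= 1.0
turn(6deg units, + = cw from above) -0.02
```

View pics/s6.png

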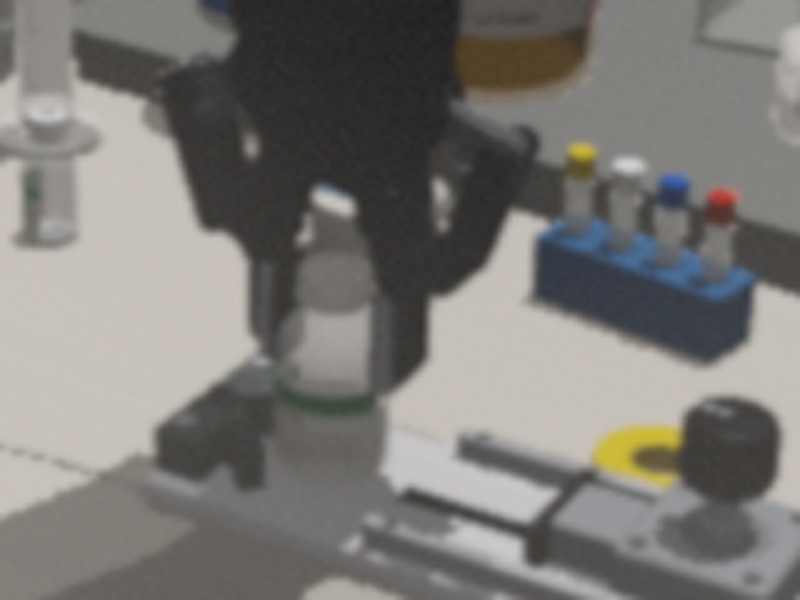

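View pics/w7.png

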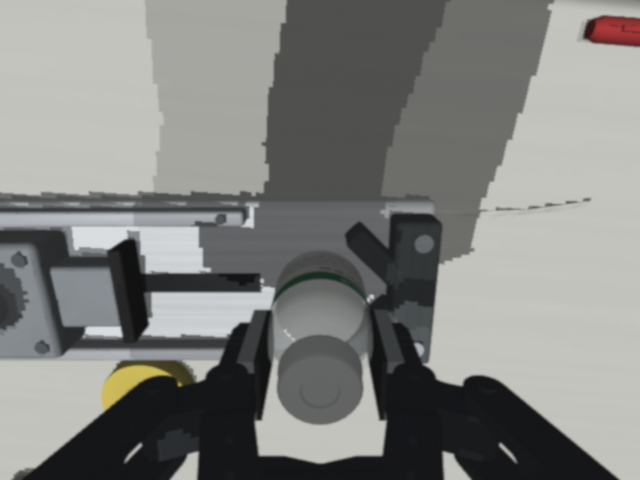

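The vial hangs just over the deck in front of the V. I'll lower it to contact.

>>> carry_out(
  targets=[
    [[0.04, 0, 0.05, 0, 30], [0, 0, 0.04, 0, 30], [0, 0, 0.03, 0, 30], [0, 0, 0, 0, 30]],
  ],
)

```text
time: 9.9
ee_pos: [0.48, -0.0683, 0.046]
tcp_rot: [-0.142, 3.138, -0.0]
wrist_force: [-0.3, -0.7, 3.5]
grip_width: 0.0377
```

>>> carry_out(
  targets=[
    [[0, 0, 0.03, 0, 30], [0, 0, 0, 0, 30]],
  ],
)

```text
time: 10.07
ee_pos: [0.48, -0.0683, 0.0459]
tcp_rot: [-0.142, 3.137, -0.001]
wrist_force: [-4.2, 0.6, 14.1]
grip_width: 0.0376
```

>>> carry_out(
  targets=[
    [[0, 0, -0.03, 0, 38], [0, 0, 0, 0, 46], [0, 0, 0, 0, 50], [0, 0, 0, 0, 56], [0, 0, 0, 0, 62], [0, 0, 0, 0, 70], [0, 0, 0, 0, 80], [0, 0, 0, 0, 80], [0, 0, 0, 0, 80]],
  ],
  force=20,
)

```text
time: 10.82
ee_pos: [0.4798, -0.0682, 0.0455]
tcp_rot: [0.142, -3.138, 0.0]
wrist_force: [-0.3, -0.0, 0.3]
grip_width: 0.0682
```

```bash
python3 - <<'E'
from h import *
pos,R=st()
p=r.grab_frame("scene"); save(p,"s8",(270,190,430,310),5)
p=r.grab_frame("wrist"); save(p,"w8")
E
```

```text
t 10.82 pos [ 0.4798 -0.0682  0.0455] yangle 95.18 tilt 0.01 w 0.0682 F [-0.31 -0.04  0.3 ] M [-0.02  0.03  0.01] q [-0.141  0.311 -0.429  0.83  -0.    -0.231]
```

View pics/s8.png

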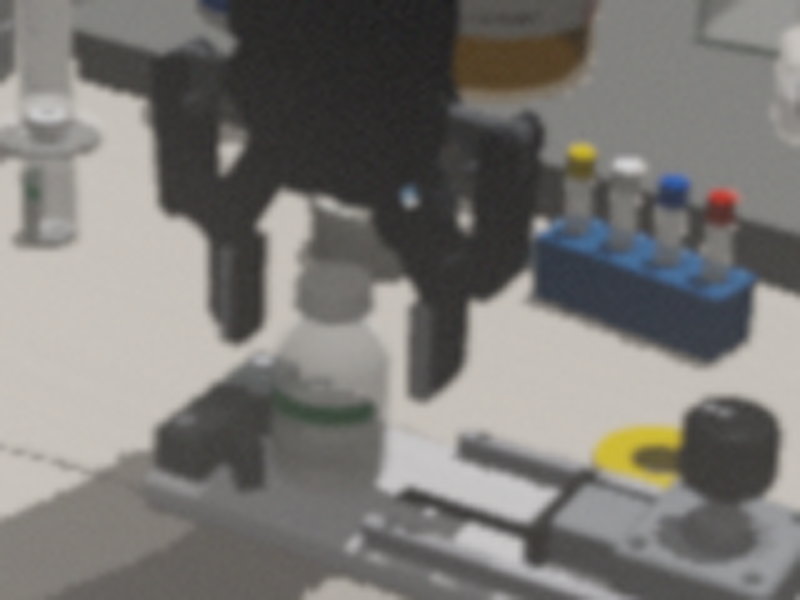

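View pics/w8.png

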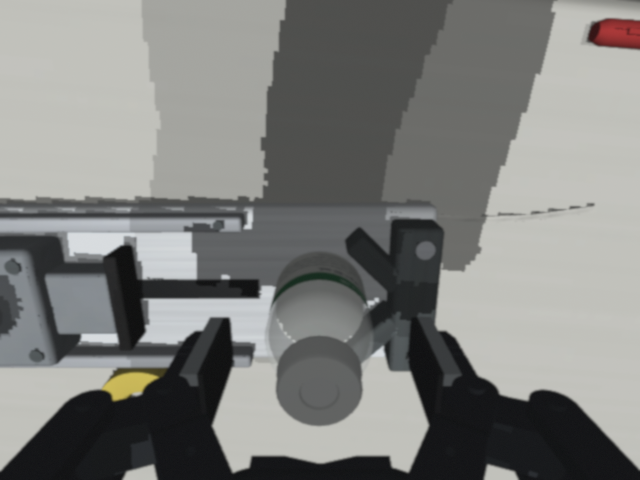

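The vial stands upright on the deck, with the fingers clear on both sides (columns 232 and 410 against the vial's 270–370). I'll rise, go over the knob and turn the fingers across the stand.

>>> carry_out(
  targets=[
    [[0, 0, -0.4, 0, 80], [0, 0, -0.8, 0, 80], [0, 0, -0.9, 0, 80], [0, 0, -0.9, 0, 80], [0, 0, -0.8, 0, 80], [0.03, -0.9, 0, 0, 80], [0.03, -0.9, 0, 0, 80], [0.03, -1, 0, 0, 80], [0.03, -1, 0, 0, 80], [0.03, -1, 0, 0, 80], [0, -0.93, 0, 0, 80], [0, 0, 0, -0.5, 80]],
  ],
)

```text
time: 11.92
ee_pos: [0.4895, -0.2147, 0.1405]
tcp_rot: [-0.219, 3.133, -0.003]
wrist_force: [-0.2, 0.6, 1.1]
grip_width: 0.0682
```

>>> carry_out(
  targets=[
    [[0, 0, 0, -1, 80], [0, 0, 0, -1, 80], [0, 0, 0, -1, 80], [0, 0, 0, -1, 80], [0, 0, 0, -1, 80], [0, 0, 0, -1, 80], [0, 0, 0, -1, 80], [0, 0, 0, -1, 80], [0, 0, 0, -1, 80], [0, 0, 0, -1, 80], [0, 0, 0, -1, 80], [0, 0, 0, -1, 80]],
  ],
)

```text
time: 12.92
ee_pos: [0.4889, -0.2112, 0.1405]
tcp_rot: [2.029, -2.398, -0.0]
wrist_force: [0.8, 0.0, -0.2]
grip_width: 0.0685
```

>>> carry_out(
  targets=[
    [[0, 0, 0, -1, 70], [0, 0, 0, -1, 70], [0, 0, 0, -0.5, 70], [0, 0, 0, 0, 70]],
  ],
)

```text
time: 13.25
ee_pos: [0.4889, -0.2112, 0.1405]
tcp_rot: [2.322, -2.116, -0.0]
wrist_force: [0.2, 0.0, 0.0]
grip_width: 0.0597
```

```bash
cat > wr.py <<'E'
from h import *
import sys
n=sys.argv[1]
pos,R=st()
p=r.grab_frame("wrist"); save(p,n); P=cloud(p); X,Y,z=P[...,0],P[...,1],P[...,2]; ok=p["z_map"]>0
L=(P-pos)@R
q=P[ok&(z>.073)&(z<.083)&(X>.44)&(X<.54)&(Y<-.1)&(Y>-.27)&(np.hypot(L[...,0],L[...,1])<.05)]
if len(q):
    c,rad=cv2.minEnclosingCircle(q[:,:2].astype(np.float32)); print("knob",len(q),c,rad,q.mean(0))
    plan(pos,R,[c[0],c[1],.047],185.24)
E
python3 wr.py w9
```

```text
t 13.25 pos [ 0.4889 -0.2112  0.1405] yangle -174.69 tilt 0.01 w 0.0597 F [0.15 0.03 0.02] M [0.02 0.01 0.01] q [-0.408  0.297 -0.17   1.103 -0.    -2.071]
knob 2191 (0.4894004166126251, -0.21218031644821167) 0.015884144231677055 [ 0.48968774 -0.2136468   0.07775872]
shift units tool xyz [ 0.04 -0.01  3.74] rows>= 4.0
turn(6deg units, + = cw from above) -59.99
```

View pics/w9.png

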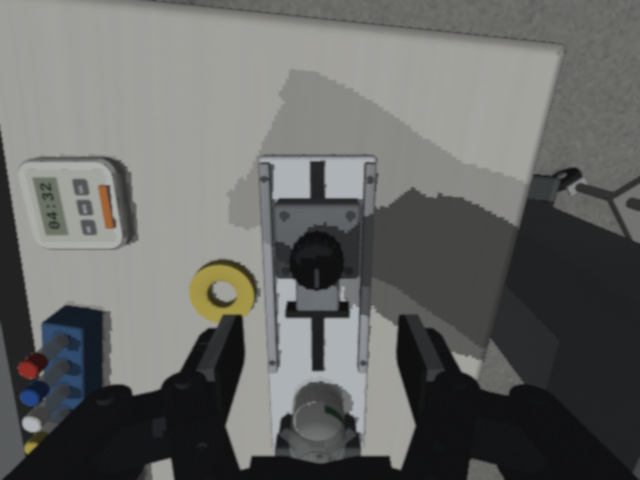

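The knob at (317,260) lies midway between the fingers (243 and 397). I'll descend round it.

>>> carry_out(
  targets=[
    [[0.04, 0, 0.5, 0, 70], [0, 0, 0.9, 0, 70], [0, 0, 0.9, 0, 65], [0, 0, 0.8, 0, 60], [0, 0, 0.45, 0, 55], [0, 0, 0.15, 0, 55], [0, 0, 0, 0, 55]],
  ],
)

```text
time: 13.88
ee_pos: [0.4885, -0.2119, 0.0473]
tcp_rot: [2.317, -2.12, -0.003]
wrist_force: [0.6, 0.0, -0.4]
grip_width: 0.0469
```

```bash
python3 wr.py w10
```

```text
t 13.88 pos [ 0.4885 -0.2119  0.0473] yangle -174.91 tilt 0.11 w 0.0469 F [ 0.58  0.05 -0.4 ] M [ 0.05 -0.   -0.02] q [-0.409  0.38  -0.312  0.88  -0.    -2.069]
knob 7593 (0.4876148998737335, -0.21840007603168488) 0.03729110211133957 [ 0.48919446 -0.21561308  0.07779609]
shift units tool xyz [0.25 0.06 0.01] rows>= 1.0
turn(6deg units, + = cw from above) -60.03
```

View pics/w10.png

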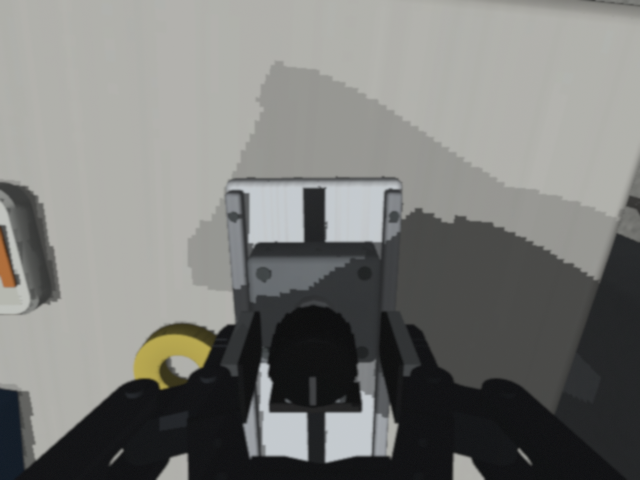

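```bash
python3 - <<'E'
from h import *
pos,R=st()
p=r.grab_frame("wrist"); P=cloud(p); ok=p["z_map"]>0; L=(P-pos)@R
print(p["cx"],foc(p),"cam in tool",R.T@(-np.array(p["R"]).T@p["t"]-pos), (np.array(p["R"])@R).round(3))
m=ok&(P[...,2]>.073)&(P[...,2]<.083)
u=np.zeros_like(m); u[290:410,262:365]=1
m&=u; m=m&(p["frame"].max(-1)<200)
q=L[m]; print(len(q),q.min(0),q.max(0),cv2.minEnclosingCircle(q[:,:2].astype(np.float32)))
for row in (340,355,370):
    print(row,L[row,255:390:6,1].round(4)*1000,L[row,255:390:6,2].round(3)*1000)
E
```

```text
t 13.93 pos [ 0.4891 -0.2122  0.0482] yangle -174.89 tilt 0.02 w 0.0472 F [ 0.72 -0.11  0.97] M [-0.01  0.07 -0.02] q [-0.409  0.379 -0.311  0.881 -0.    -2.069]
320.1177071498365 401.6278711275203 cam in tool [ 0.08339811  0.00139209 -0.14284397] [[ 0.001  1.     0.   ]
 [-0.946  0.001 -0.324]
 [-0.324  0.     0.946]]
5566 [-0.01373297 -0.01595455 -0.03215161] [ 0.01616864  0.01486995 -0.02484467] ((0.00018819872639141977, -0.0007791269454173744), 0.016084149479866028)
340 [-22.1 -21.9 -22.  -19.4 -12.7 -10.3  -8.1  -6.1  -4.1  -2.1  -0.2   1.7
   3.6   5.6   7.6   9.8  12.   17.8  20.4  23.   25.7  25.1  25.1] [-17.  -5.  12.  12. -23. -26. -29. -29. -30. -31. -30. -30. -30. -29.
 -28. -26. -23.  12.  12.  11.  12.  -7. -19.]
355 [-21.9 -21.9 -22.2 -14.5 -12.1 -10.1  -8.2  -6.1  -4.2  -2.2  -0.3   1.7
   3.7   5.6   7.6   9.6  11.7  14.2  20.6  23.3  26.2  25.2  25. ] [-19.  -7.  11. -26. -29. -30. -29. -30. -30. -30. -29. -29. -30. -30.
 -30. -30. -29. -24.  11.  11.  13.  -8. -21.]
370 [-22.  -29.6 -26.3 -14.3 -12.1 -10.3  -8.2  -6.2  -4.3  -2.3  -0.3   1.7
   3.7   5.7   7.7   9.6  11.6  13.9  24.1  27.1  30.3  31.7  25. ] [-20.  36.  35. -30. -31. -30. -31. -30. -30. -30. -29. -30. -30. -31.
 -31. -31. -30. -28.  36.  36.  36.  26. -23.]
```

>>> carry_out(
  targets=[
    [[0, -0.09, 0, 0, 55], [0, 0, 0, 0, 52], [0, 0, 0, 0, 52]],
  ],
)

```text
time: 14.23
ee_pos: [0.492, -0.2122, 0.0488]
tcp_rot: [-2.319, 2.119, -0.002]
wrist_force: [0.6, -0.6, -0.5]
grip_width: 0.0445
```

```bash
python3 - <<'E'
from h import *
pos,R=st()
p=r.grab_frame("wrist"); save(p,"w11"); P=cloud(p); ok=p["z_map"]>0; L=(P-pos)@R
m=ok&(P[...,2]>.073)&(P[...,2]<.083)
u=np.zeros_like(m); u[290:410,262:372]=1
q=L[m&u]; q=q[(abs(q[:,1])<.017)]; print("knob",len(q),q.min(0),q.max(0),cv2.minEnclosingCircle(q[:,:2].astype(np.float32)))
for sg in (-1,1):
    f=ok&(sg*L[...,1]>.019)&(sg*L[...,1]<.036)&(L[...,2]<.004)&(L[...,2]>-.03)
    q=L[f]; print(sg,len(q),q.min(0).round(4),q.max(0).round(4),np.percentile(q,[1,99],axis=0).round(4).tolist())
    h=np.histogram(q[:,0],np.arange(-.02,.02,.001)); print(h[0])
E
```

```text
t 14.23 pos [ 0.492  -0.2122  0.0488] yangle -174.83 tilt 0.08 w 0.0445 F [ 0.63 -0.59 -0.52] M [-0.03 -0.04  0.  ] q [-0.407  0.381 -0.306  0.882 -0.    -2.068]
knob 5509 [-0.0138105  -0.01312143 -0.03136231] [ 0.01602685  0.01698851 -0.02416753] ((-0.00012430167407728732, 0.0024922778829932213), 0.016252363100647926)
-1 1826 [-0.0114 -0.0346 -0.03  ] [ 0.0121 -0.0204 -0.002 ] [[-0.0102, -0.034, -0.0298], [0.0116, -0.0205, -0.0036]]
[  0   0   0   0   0   0   0   0   3  23  29  32  29  34  31  29  33  30
  26  29  39  31  35  28  30  40 311 227  37  35 405 279   1   0   0   0
   0   0   0]
1 1712 [-0.0116  0.0235 -0.03  ] [ 0.012   0.036  -0.0021] [[-0.0102, 0.0236, -0.0298], [0.0115, 0.0359, -0.0036]]
[  0   0   0   0   0   0   0   0   6  19  32  24  34  30  30  33  30  31
  35  29  30  33  32  37  25  44 237 196  34  31 358 322   0   0   0   0
   0   0   0]
```

View pics/w11.png

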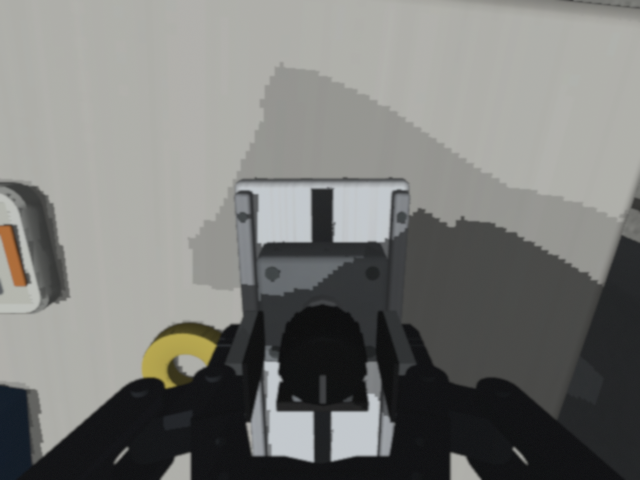

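The knob (280–367) is now centred between the fingers (264–378). I'll close on it.

>>> carry_out(
  targets=[
    [[0, -0.01, 0, 0, 45], [0, 0, 0, 0, 38], [0, 0, 0, 0, 30], [0, 0, 0, 0, 22], [0, 0, 0, 0, 20], [0, 0, 0, 0, 20], [0, 0, 0, 0, 20]],
  ],
  force=60,
)

```text
time: 14.87
ee_pos: [0.4915, -0.2121, 0.0485]
tcp_rot: [2.319, -2.119, 0.0]
wrist_force: [-1.7, 0.6, 5.7]
grip_width: 0.0283
```

```bash
python3 - <<'E'
from h import *
pos,R=st()
p=r.grab_frame("wrist"); save(p,"w12")
st()
E
```

```text
t 14.87 pos [ 0.4915 -0.2121  0.0485] yangle -174.83 tilt 0.02 w 0.0283 F [-1.68  0.61  5.66] M [0.02 0.39 0.02] q [-0.407  0.382 -0.306  0.883 -0.    -2.068]
t 14.92 pos [ 0.4914 -0.2121  0.0485] yangle -174.83 tilt 0.02 w 0.0285 F [-1.58 -0.17  5.12] M [0.06 0.39 0.02] q [-0.407  0.382 -0.306  0.883 -0.    -2.068]
```

View pics/w12.png

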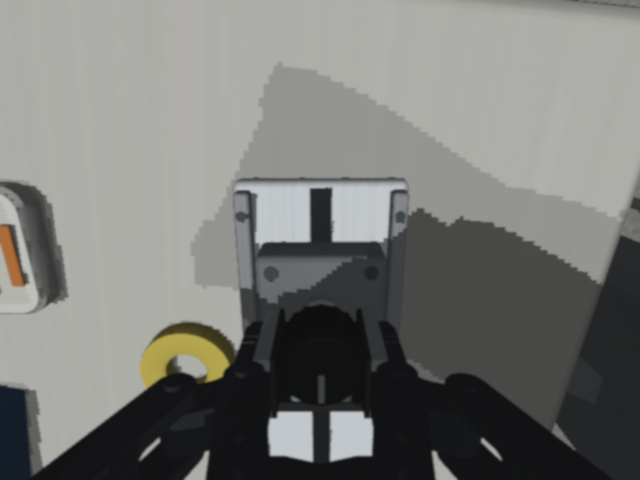

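The grip on the knob is good. I'll slide the jaw along the stand's +x, which is tool −x.

>>> carry_out(
  targets=[
    [[-0.1, 0, 0, 0, 20], [-0.2, 0, 0, 0, 20], [-0.3, 0, 0, 0, 20], [-0.3, 0, 0, 0, 20], [-0.3, 0, 0, 0, 20], [-0.3, 0, 0, 0, 20], [-0.3, 0, 0, 0, 20], [-0.2, 0, 0, 0, 20], [-0.1, 0, 0, 0, 20], [0, 0, 0, 0, 20]],
  ],
)

```text
time: 15.75
ee_pos: [0.4866, -0.1592, 0.0485]
tcp_rot: [2.32, -2.118, 0.0]
wrist_force: [-2.8, 1.5, 6.1]
grip_width: 0.028
```

```bash
python3 - <<'E'
from h import *
pos,R=st()
print("F tool",(R.T@r.read_state()["wrist_force"]).round(2), "knob along", (pos-[.4825,-.14,0])@EX,(pos-[.4825,-.14,0])@EY)
p=r.grab_frame("scene"); save(p,"s13",(270,190,430,310),5)
E
```

```text
t 15.75 pos [ 0.4866 -0.1592  0.0485] yangle -174.8 tilt 0.02 w 0.028 F [-2.85  1.54  6.06] M [ 0.17  0.6  -0.03] q [-0.316  0.348 -0.362  0.861 -0.    -1.978]
F tool [-1.79  2.7  -6.06] knob along -0.01949319206142656 -0.002285569302841415
```

View pics/s13.png

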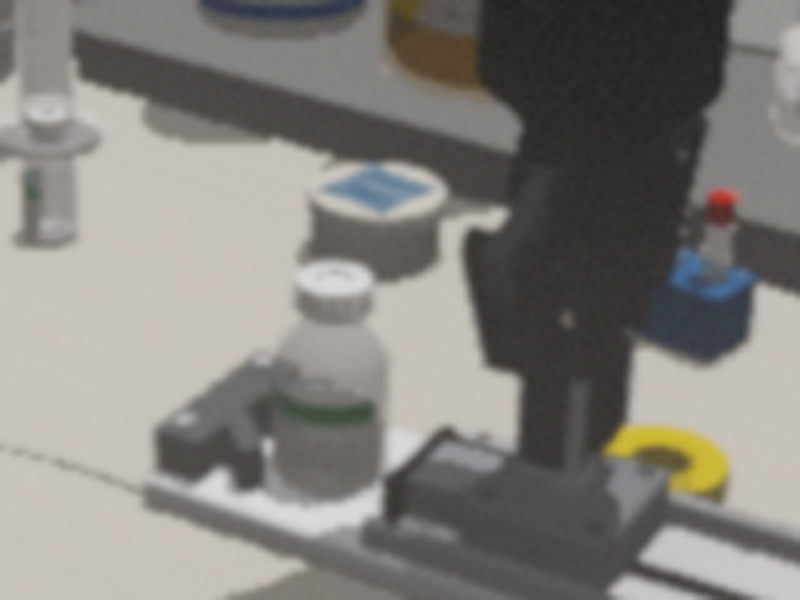

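>>> carry_out(
  targets=[
    [[-0.08, 0, 0, 0, 20], [-0.1, 0, 0, 0, 20], [-0.1, 0, 0, 0, 20], [-0.1, 0, 0, 0, 20], [-0.1, 0, 0, 0, 20], [-0.08, 0, 0, 0, 20], [-0.08, 0, 0, 0, 20], [-0.08, 0, 0, 0, 20], [-0.06, 0, 0, 0, 20], [0, 0, 0, 0, 20], [0, 0, 0, 0, 20]],
  ],
)

```text
time: 16.72
ee_pos: [0.4849, -0.1414, 0.0485]
tcp_rot: [2.317, -2.118, 0.003]
wrist_force: [-2.7, -6.0, 4.4]
grip_width: 0.0283
```

```bash
cat > fs.py <<'E'
from h import *
pos,R=st(); s=r.read_state()
print("F tool",(R.T@s["wrist_force"]).round(2),"stand F",(s["wrist_force"]@EX).round(2),(s["wrist_force"]@EY).round(2), "along", ((pos-[.4825,-.14,0])@EX).round(4),((pos-[.4825,-.14,0])@EY).round(4))
E
python3 - <<'E'
import fs
from h import *
p=r.grab_frame("scene"); save(p,"s14",(270,190,430,310),5)
p=r.grab_frame("wrist"); save(p,"w14")
E
```

```text
t 16.72 pos [ 0.4849 -0.1414  0.0485] yangle -174.87 tilt 0.16 w 0.0283 F [-2.65 -5.98  4.37] M [-1.36  0.63  0.01] q [-0.282  0.337 -0.378  0.854 -0.003 -1.942]
F tool [ 5.73  3.18 -4.35] stand F -5.71 3.19 along -0.0016 -0.0023
```

View pics/s14.png

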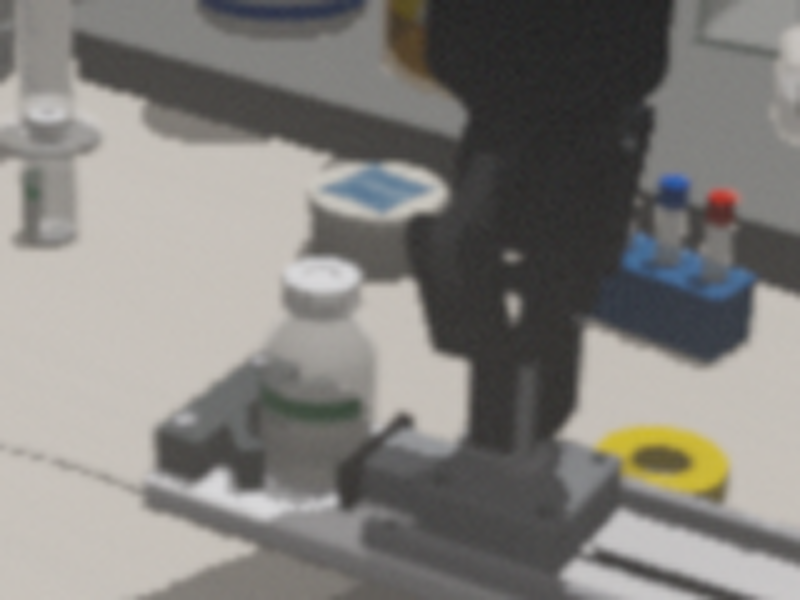

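>>> carry_out(
  targets=[
    [[-0.06, 0, 0, 0, 20], [-0.06, 0, 0, 0, 20], [0, 0, 0, 0, 20], [0, 0, 0, 0, 20]],
  ],
)

```text
time: 17.15
ee_pos: [0.4849, -0.1404, 0.0486]
tcp_rot: [2.313, -2.118, 0.008]
wrist_force: [-2.5, -16.0, 2.2]
grip_width: 0.0282
```

```bash
python3 fs.py
```

```text
t 17.15 pos [ 0.4849 -0.1404  0.0486] yangle -174.94 tilt 0.41 w 0.0282 F [ -2.51 -16.02   2.2 ] M [-3.46  0.64  0.03] q [-0.278  0.336 -0.38   0.852 -0.007 -1.937]
F tool [15.76  3.91 -2.09] stand F -15.73 3.96 along -0.0007 -0.0024
```

The force rose to 16 N with almost no motion, so the jaw is on its hard stop. I'll relax the push, leaving a slight bias toward +x.

>>> carry_out(
  targets=[
    [[0.08, -0.02, 0, 0, 20], [0.07, -0.02, 0, 0, 20], [0, 0, 0, 0, 20], [0, 0, 0, 0, 20]],
  ],
)

```text
time: 17.48
ee_pos: [0.4851, -0.1416, 0.0485]
tcp_rot: [2.317, -2.118, -0.0]
wrist_force: [-5.8, -3.4, 9.2]
grip_width: 0.0278
```

```bash
python3 - <<'E'
import fs
from h import *
p=r.grab_frame("wrist"); save(p,"w15")
p=r.grab_frame("top"); save(p,"t15",(300,200,470,300),4)
E
```

```text
t 17.48 pos [ 0.4851 -0.1416  0.0485] yangle -174.87 tilt 0.13 w 0.0278 F [-5.83 -3.39  9.17] M [-0.85  1.27  0.03] q [-0.283  0.339 -0.376  0.857 -0.002 -1.943]
F tool [ 2.87  6.13 -9.16] stand F -2.84 6.12 along -0.0019 -0.0025
```

View pics/w15.png

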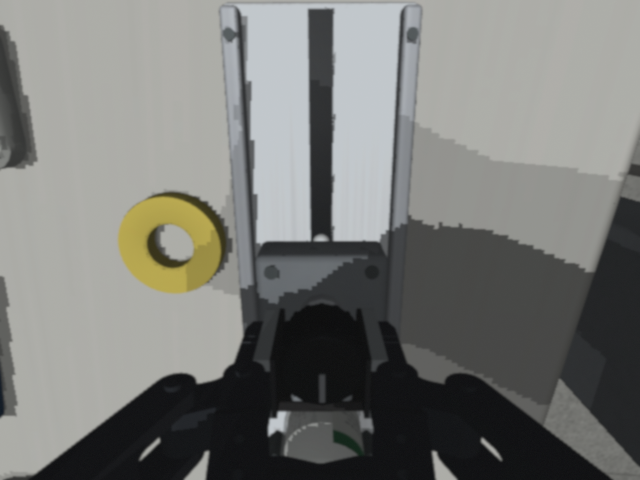

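View pics/t15.png

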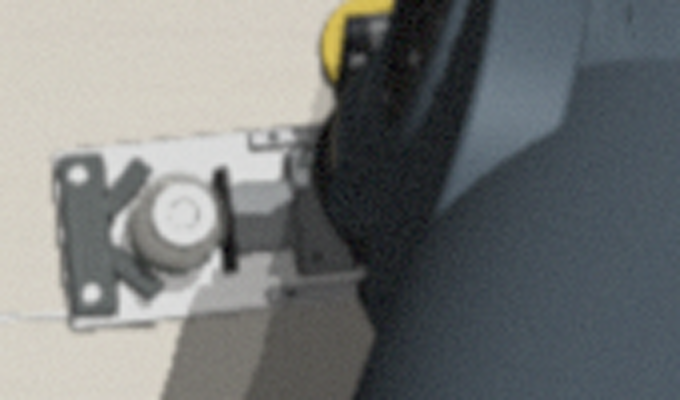

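The jaw is home and the vial sits in the V (185,220 in the crop). The knob's line still points along +x. I'll relieve the lateral force, then lift.

>>> carry_out(
  targets=[
    [[0, 0.05, -0.05, 0, 20], [0, 0.04, -0.05, 0, 20], [0, 0, -0.1, 0, 20], [0, 0, -0.1, 0, 20], [0, 0, 0, 0, 20], [0, 0, 0, 0, 20]],
  ],
  force=80,
)

```text
time: 18.08
ee_pos: [0.4846, -0.1416, 0.0554]
tcp_rot: [2.319, -2.119, 0.002]
wrist_force: [2.9, -4.7, -7.7]
grip_width: 0.0275
```

```bash
python3 fs.py
```

```text
t 18.08 pos [ 0.4846 -0.1416  0.0554] yangle -174.84 tilt 0.08 w 0.0275 F [ 2.89 -4.7  -7.7 ] M [-0.88 -0.86  0.03] q [-2.840e-01  3.290e-01 -3.700e-01  8.700e-01 -1.000e-03 -1.945e+00]
F tool [ 4.93 -2.45  7.71] stand F -4.95 -2.45 along -0.0018 -0.002
```

>>> carry_out(
  targets=[
    [[0, -0.02, -0.1, 0, 20], [0.02, 0, -0.1, 0, 20], [0, 0, -0.03, 0, 20], [0, 0, 0, 0, 20], [0, 0, 0, 0, 20]],
  ],
)

```text
time: 18.5
ee_pos: [0.4846, -0.1417, 0.061]
tcp_rot: [2.319, -2.119, 0.0]
wrist_force: [4.3, -2.7, -9.8]
grip_width: 0.0275
```

```bash
python3 fs.py
```

```text
t 18.5 pos [ 0.4846 -0.1417  0.061 ] yangle -174.83 tilt 0.01 w 0.0275 F [ 4.27 -2.72 -9.81] M [-0.77 -0.95 -0.04] q [-0.284  0.324 -0.361  0.886 -0.    -1.945]
F tool [ 3.1  -4.    9.81] stand F -3.1 -4.0 along -0.0018 -0.0019
```

Lift is about 12.5 mm with a spring force of 9.8 N, as expected. I'll begin the clockwise turn.

>>> carry_out(
  targets=[
    [[0, 0, 0, 0.5, 20], [0, 0, 0, 1, 20], [0, 0, 0, 1, 20], [0, 0, 0, 1, 20], [0, 0, 0, 1, 20], [0, 0, 0, 0.5, 20], [0, 0, 0, 0, 20]],
  ],
)

```text
time: 19.08
ee_pos: [0.4846, -0.1418, 0.061]
tcp_rot: [1.687, -2.65, 0.001]
wrist_force: [3.6, -4.4, -11.0]
grip_width: 0.0276
```

```bash
python3 - <<'E'
import fs
from h import *
p=r.grab_frame("wrist"); save(p,"w16",(200,250,440,470),3)
E
```

```text
t 19.08 pos [ 0.4846 -0.1418  0.061 ] yangle 154.97 tilt 0.03 w 0.0276 F [  3.63  -4.4  -11.02] M [-0.94 -0.9  -0.02] q [-0.284  0.324 -0.361  0.886 -0.    -1.418]
F tool [ 2.44 -5.15 11.02] stand F -4.71 -3.21 along -0.0019 -0.002
```

View pics/w16.png

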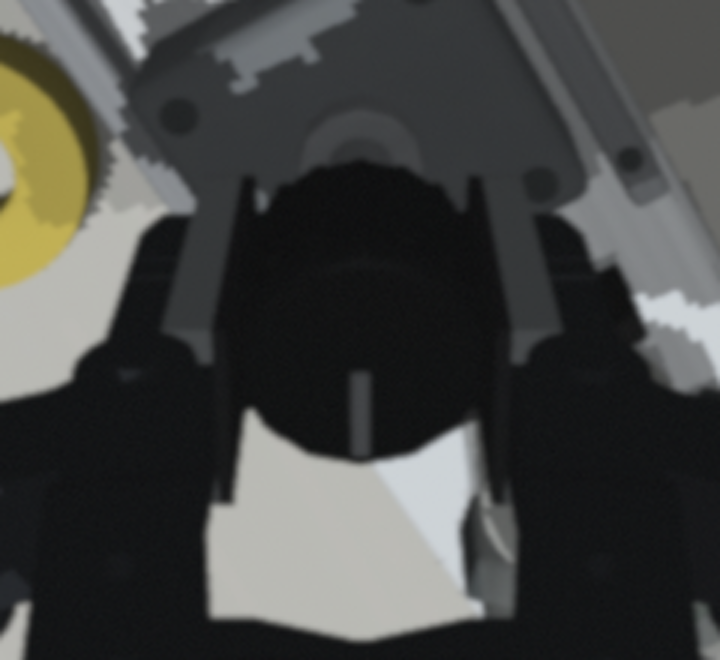

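The knob turns with the gripper: its line stays upright in the tool's view. I'll continue.

>>> carry_out(
  targets=[
    [[0, 0, 0, 0.5, 20], [0, 0, 0, 1, 20], [0, 0, 0, 1, 20], [0, 0, 0, 1, 20], [0, 0, 0, 1, 20], [0, 0, 0, 1, 20], [0, 0, 0, 1, 20], [0, 0, 0, 1, 20], [0, 0, 0, 1, 20], [0, 0, 0, 1, 20], [0, 0, 0, 0.5, 20], [0, 0, 0, 0, 20]],
  ],
)

```text
time: 20.13
ee_pos: [0.4843, -0.1418, 0.061]
tcp_rot: [0.136, -3.138, 0.001]
wrist_force: [3.1, -4.7, -10.5]
grip_width: 0.0277
```

```bash
python3 fs.py
```

```text
t 20.13 pos [ 0.4843 -0.1418  0.061 ] yangle 94.96 tilt 0.05 w 0.0277 F [  3.11  -4.68 -10.47] M [-1.09 -0.61 -0.02] q [-0.284  0.324 -0.361  0.886 -0.001 -0.371]
F tool [-2.7  -4.93 10.47] stand F -4.95 -2.67 along -0.002 -0.0017
```

>>> carry_out(
  targets=[
    [[0, 0, 0, 0.5, 20], [0, 0, 0, 1, 20], [0, 0, 0, 1, 20], [0, 0, 0, 1, 20], [0, 0, 0, 1, 20], [0, 0, 0, 1, 20], [0, 0, 0, 1, 20], [0, 0, -0.01, 1, 20], [0, 0, -0.01, 1, 20], [0, 0, -0.01, 1, 20], [0, 0, -0.01, 0.5, 20], [0, 0, 0, 0, 20]],
  ],
)

```text
time: 21.13
ee_pos: [0.4843, -0.1416, 0.062]
tcp_rot: [-1.45, -2.787, 0.001]
wrist_force: [2.5, -4.0, -11.2]
grip_width: 0.0275
```

```bash
python3 fs.py
```

```text
t 21.13 pos [ 0.4843 -0.1416  0.062 ] yangle 35.04 tilt 0.03 w 0.0275 F [  2.52  -3.97 -11.25] M [-0.75 -0.69 -0.06] q [-0.284  0.323 -0.36   0.889 -0.     0.675]
F tool [-4.7  -0.21 11.25] stand F -4.18 -2.14 along -0.0017 -0.0017
```

>>> carry_out(
  targets=[
    [[0, 0, 0, 0.5, 20], [0, 0, 0, 1, 20], [0, 0, -0.01, 1, 20], [0, 0, -0.01, 1, 20], [0, 0, 0, 1, 20], [0, 0, 0, 1, 20], [0, 0, 0, 1, 20], [0, 0, 0, 1, 20], [0, 0, 0, 0.8, 20], [0, 0, 0, 0.7, 20], [0, 0, 0, 0, 20]],
  ],
)

```text
time: 22.05
ee_pos: [0.4845, -0.1416, 0.0625]
tcp_rot: [-2.556, -1.827, 0.0]
wrist_force: [3.9, -3.1, -10.4]
grip_width: 0.0274
```

```bash
python3 fs.py
```

```text
t 22.05 pos [ 0.4845 -0.1416  0.0625] yangle -18.89 tilt 0.01 w 0.0274 F [  3.92  -3.07 -10.37] M [-0.73 -0.84 -0.03] q [-0.284  0.322 -0.359  0.89  -0.     1.616]
F tool [-1.63  4.7  10.37] stand F -3.41 -3.62 along -0.0018 -0.0018
```

Turned 204° so far with no stop torque yet. I'll continue to the stop.

>>> carry_out(
  targets=[
    [[0, 0, 0, 0.5, 20], [0, 0, 0, 0.5, 20], [0, 0, 0, 0.4, 20], [0, 0, 0, 0.3, 20], [0, 0, 0, 0, 20], [0, 0, 0, 0, 20]],
  ],
)

```text
time: 22.55
ee_pos: [0.4845, -0.1417, 0.0627]
tcp_rot: [2.703, 1.6, -0.001]
wrist_force: [3.7, -3.6, -11.1]
grip_width: 0.0274
```

```bash
python3 - <<'E'
import fs
from h import *
p=r.grab_frame("wrist"); save(p,"w17",(200,250,440,470),3)
E
```

```text
t 22.55 pos [ 0.4845 -0.1417  0.0627] yangle -28.76 tilt 0.03 w 0.0274 F [  3.67  -3.61 -11.15] M [-0.96 -0.78  0.2 ] q [-2.840e-01  3.220e-01 -3.590e-01  8.900e-01 -1.000e-03  1.789e+00]
F tool [-1.39  4.95 11.15] stand F -3.93 -3.32 along -0.0019 -0.0018
```

View pics/w17.png

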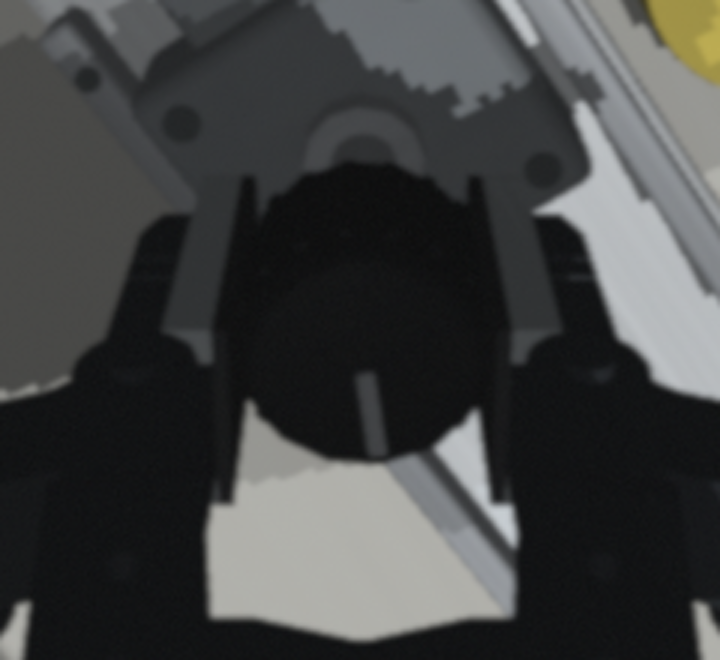

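The line lags the gripper by about 8°, so the stop is reached: I turned 214° against the 206° to the stop, with a 0.2 N m reaction. I'll relieve the side force, open and look.

>>> carry_out(
  targets=[
    [[0, 0.04, 0, 0, 20], [0, 0, 0, 0, 20], [0, 0, 0, 0, 40], [0, 0, 0, 0, 52], [0, 0, 0, 0, 55], [0, 0, 0, 0, 55], [0, 0, 0, 0, 55]],
  ],
  force=20,
)

```text
time: 23.18
ee_pos: [0.4856, -0.142, 0.0633]
tcp_rot: [2.707, 1.594, 0.001]
wrist_force: [0.1, -0.2, 0.5]
grip_width: 0.0467
```

```bash
python3 - <<'E'
import fs
from h import *
p=r.grab_frame("wrist"); save(p,"w18",(150,230,490,470),2.3)
E
```

```text
t 23.18 pos [ 0.4856 -0.142   0.0633] yangle -29.01 tilt 0.04 w 0.0467 F [ 0.11 -0.23  0.51] M [ 0.04 -0.01 -0.03] q [-0.285  0.322 -0.356  0.892  0.     1.792]
F tool [-0.14  0.21 -0.51] stand F -0.24 -0.09 along -0.0023 -0.0029
```

View pics/w18.png

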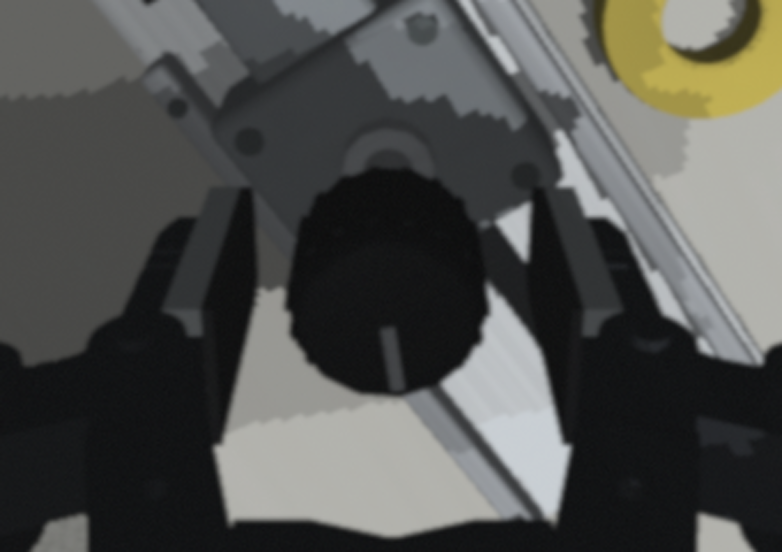

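The knob is released and the fingers are clear on both sides. I'll rise and check.

>>> carry_out(
  targets=[
    [[0, 0, -0.3, 0, 55], [0, 0, -0.7, 0, 55], [0, 0, -0.9, 0, 55], [0, 0, -0.9, 0, 55], [0, 0, -0.9, 0, 55], [0, 0, -0.9, 0, 55], [0, 0, -0.4, 0, 55], [0, 0, 0, 0, 55]],
  ],
)

```text
time: 23.9
ee_pos: [0.4866, -0.1424, 0.1903]
tcp_rot: [2.704, 1.592, 0.005]
wrist_force: [0.3, -0.1, 0.1]
grip_width: 0.0472
```

```bash
python3 - <<'E'
from h import *
pos,R=st()
p=r.grab_frame("wrist"); save(p,"w19"); P=cloud(p); X,Y,z=P[...,0],P[...,1],P[...,2]; ok=p["z_map"]>0
q=P[ok&(z>.082)&(z<.1)&(np.hypot(X-.4845,Y+.1415)<.03)]; print("knob",len(q),cv2.minEnclosingCircle(q[:,:2].astype(np.float32)),np.median(q,0))
q=P[ok&(z>.078)&(z<.095)&(np.hypot(X-.475,Y+.063)<.03)]; print("cap",len(q),len(q) and cv2.minEnclosingCircle(q[:,:2].astype(np.float32)),np.median(q,0))
# bright line on the knob top
m=ok&(z>.085)&(np.hypot(X-.4845,Y+.1415)<.02)&(p["frame"].min(-1)>90)
l=P[m]
if len(l)>3:
    vx=cv2.fitLine(l[:,:2].astype(np.float32),cv2.DIST_L2,0,.01,.01).ravel(); print(len(l),l.mean(0),np.degrees(np.arctan2(vx[1],vx[0])))
p=r.grab_frame("scene"); save(p,"s19",(270,190,430,310),5)
E
```

```text
t 23.9 pos [ 0.4866 -0.1424  0.1903] yangle -29.02 tilt 0.25 w 0.0472 F [ 0.31 -0.11  0.12] M [-0.04 -0.05  0.03] q [-0.285  0.222 -0.142  1.203 -0.     1.793]
knob 1723 ((0.483583003282547, -0.14214862883090973), 0.015967313200235367) [ 0.48449075 -0.14041862  0.09070469]
cap 1738 ((0.47645923495292664, -0.06412917375564575), 0.013876056298613548) [ 0.47745639 -0.06397629  0.08712363]
24 [ 0.48252018 -0.15564909  0.08881264] -5.940988
```

View pics/w19.png

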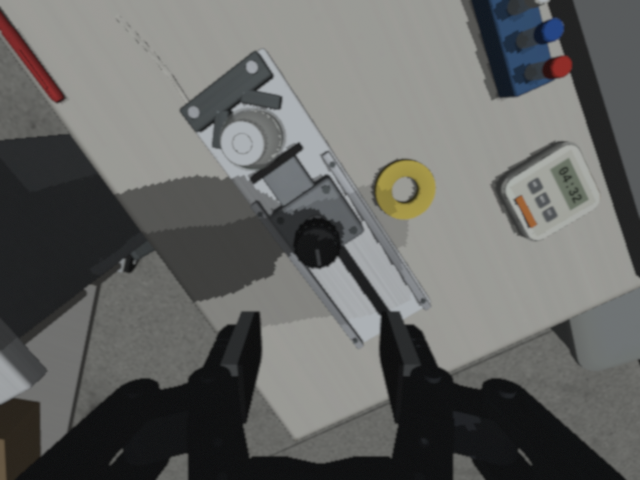

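View pics/s19.png

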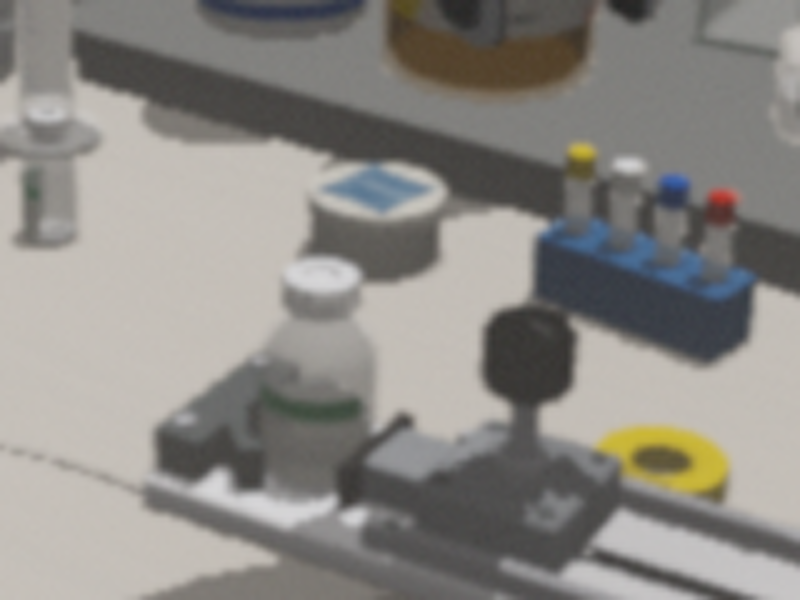

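```bash
python3 - <<'E'
from h import *
p=r.grab_frame("wrist"); save(p,"w20",(280,200,360,280),8)
c=ray_z(p,(0,0),.0915)
g=p["frame"].astype(int).min(-1)[240:275,305:330]
v,u=np.where(g>55); 
print(len(u),sorted(zip(v+240,u+305))[:60])
q=np.array([ray_z(p,(a+305,b+240),.0913)[:2] for a,b in zip(u,v)],np.float32)
print(q.mean(0))
E
```

```text
199 [(np.int64(252), np.int64(320)), (np.int64(253), np.int64(320)), (np.int64(254), np.int64(320)), (np.int64(255), np.int64(320)), (np.int64(256), np.int64(320)), (np.int64(257), np.int64(320)), (np.int64(257), np.int64(321)), (np.int64(258), np.int64(320)), (np.int64(258), np.int64(321)), (np.int64(259), np.int64(321)), (np.int64(260), np.int64(321)), (np.int64(261), np.int64(321)), (np.int64(262), np.int64(321)), (np.int64(263), np.int64(321)), (np.int64(264), np.int64(305)), (np.int64(264), np.int64(322)), (np.int64(265), np.int64(305)), (np.int64(265), np.int64(306)), (np.int64(266), np.int64(305)), (np.int64(266), np.int64(306)), (np.int64(267), np.int64(305)), (np.int64(267), np.int64(306)), (np.int64(267), np.int64(307)), (np.int64(267), np.int64(308)), (np.int64(267), np.int64(326)), (np.int64(267), np.int64(327)), (np.int64(267), np.int64(328)), (np.int64(267), np.int64(329)), (np.int64(268), np.int64(305)), (np.int64(268), np.int64(306)), (np.int64(268), np.int64(307)), (np.int64(268), np.int64(308)), (np.int64(268), np.int64(309)), (np.int64(268), np.int64(310)), (np.int64(268), np.int64(311)), (np.int64(268), np.int64(312)), (np.int64(268), np.int64(313)), (np.int64(268), np.int64(314)), (np.int64(268), np.int64(315)), (np.int64(268), np.int64(316)), (np.int64(268), np.int64(317)), (np.int64(268), np.int64(318)), (np.int64(268), np.int64(319)), (np.int64(268), np.int64(324)), (np.int64(268), np.int64(325)), (np.int64(268), np.int64(326)), (np.int64(268), np.int64(327)), (np.int64(268), np.int64(328)), (np.int64(268), np.int64(329)), (np.int64(269), np.int64(305)), (np.int64(269), np.int64(306)), (np.int64(269), np.int64(307)), (np.int64(269), np.int64(308)), (np.int64(269), np.int64(309)), (np.int64(269), np.int64(310)), (np.int64(269), np.int64(311)), (np.int64(269), np.int64(312)), (np.int64(269), np.int64(313)), (np.int64(269), np.int64(314)), (np.int64(269), np.int64(315))]
[ 0.4752086 -0.1534972]
```

View pics/w20.png

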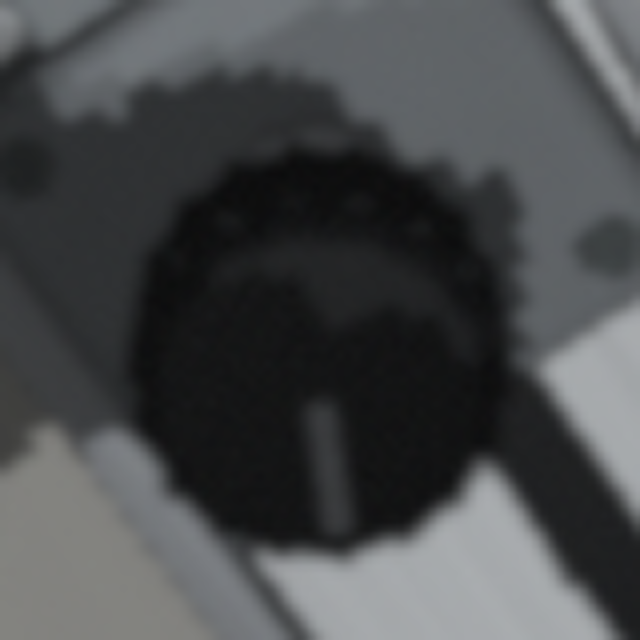

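```bash
python3 - <<'E'
from h import *
p=r.grab_frame("wrist")
a=ray_z(p,(319.8,251),.0913)[:2]; b=ray_z(p,(321.9,264.5),.0913)[:2]; d=b-a
th=np.degrees(np.arctan2(d[1],d[0])); print(a,b,np.linalg.norm(d),th,"cw turn deg",(95.24-th)%360,"rad",np.radians((95.24-th)%360))
E
```

```text
[ 0.48260365 -0.14286588] [ 0.47935046 -0.15149046] 0.009217739346782933 -110.66647910979988 cw turn deg 205.90647910979988 rad 3.5937460116549307
```

The line shows 3.59 rad (stop at 3.6), lift is about 13 mm and the vial is within about 1.5 mm of the seat. I'm handing it in.

```bash
python3 -c "
from h import *
print(r.job_done()); st()"
```

```text
the job is handed in; nothing more can be done
None
the job is handed in; nothing more can be done
```

The job is done and handed in at about 24 s of the 64 s allowed; no verdict was reported. I stood the large vial on the deck and let go. Then I drew the jaw home by its knob, lifted the screw and drove it clockwise to its stop in a single grasp, and retracted the arm.

**Last checks**
- **Vial:** it stands upright in the V, about 1.4 mm short of the seat and about 1 mm to the side.
- **Jaw:** it is on its hard stop. The push force rose to 16 N with about 1 mm of tool movement, and the knob is 78 mm from the vial (79.5 mm nominal, within the camera error).
- **Screw:** the steel line on the knob shows 3.59 rad of the full 3.6, and the knob stayed about 13 mm up after I let go.
- **Robot:** it touched nothing at hand-in, with forces near zero.
- **Bystanders:** I moved none on purpose. The last pictures showed those in view standing in place. I did not measure them, and the lead pot was out of view.

**Disagreements**
- **Cameras:** the top and wrist cameras differed by about 3 mm, so I used the wrist camera for placing the vial and gripping the knob.
- **Finger opening:** the reading was about 3 mm below the true diameters in both grasps. I took this as a fixed offset.

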